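# Clear and open the sanding box so that its lid stays up

### The arm

A 7-joint arm with a two-finger parallel gripper is mounted at the origin on the work surface. World frame = base frame: x ahead of the robot, y to its left, z up, the work surface at z = 0. Lengths are in mm, angles in rad, forces in N, time in s.
With the tool pointing down it reaches from about 400 to 875 mm from the base axis. Payload 4.4 kg.
Tool frame: the origin (TCP) lies at the very end of the fingers, on their centre line; the grasp point (between the pads) lies 19 mm behind it; y points along the fingers, x is the direction in which the jaws open and shut, and the axes are right-handed (so a half turn about y gives the same grasp; the last joint's range is limited). The gripper opens to 85 mm and grips with 20 to 120 N. Pads are 22 mm wide; open, the fingers measure 114 mm over their backs; the gripper's body (76 mm by 85 mm) begins 54 mm behind the grasp point. The pads swing forward as they close: fully open they stand 13 mm farther back than shut.
Start: joints at [-1.404, 0.628, 0.038, 1.517, -0.027, 0.996, -0.02], TCP at [149.931, 632.486, 231.313] pointing down, gripper open.
Joint ranges: [-3.06, 3.06], [-0.37, 2.12], [-1.25, 1.32], [0.18, 2.47], [-1.1, 4.24], [0.23, 1.98], [-2.94, 2.94]. Speed limits (rad/s): [2.57, 2.57, 3.14, 3.14, 3.14, 3.14, 3.14].

### API

Orientations are given as [roll, pitch, yaw] about the fixed x, y, z axes, in that order (R = Rz(yaw) Ry(pitch) Rx(roll)).
In Python, from cell import ctrl, get_image, nets gives the robot as it stands. The module is installed in compiled form; this text tells all that it offers.
- The arm moves only by the tool step_arm, never from a script. Its argument "moves" is text: rows parted by semicolons, each of 7 numbers parted by spaces: the shift along the tool's x, y, z normalised to -1 to 1, where 1 is 0.05 m, then the turn, a rotation vector about the tool's x, y, z normalised to -1 to 1, where 1 is 0.12 rad, then the opening, from 0 (shut) to 1 (fully open). A call has 1 to 20 rows; each row shifts and turns the commanded pose from where the row before left it, along the tool's axes as they then stand; what a row does not reach is not made up. A row lasts 1/10 s, in which the tool goes at most 50 mm and 8.59 degrees, less where a joint would pass 70% of its speed; a pose out of reach is approached as far as the arm can. A call with a number of a shift or a turn outside -1 to 1 is refused whole. A call with a gripper value outside its range is refused whole. The fingers move at their own pace and stop on an object; the grip force is fixed at half the most. Time passes only in rows, so rows that do not move let the fingers close. It gives the time, the measured TCP pose, the force and the opening at its end, in the units of the state.
- ctrl.read_state(): the state, without advancing time (a new reading comes with each control period).
- get_image(name): name is "side" or "top"; returns a dict with "color" (480x640x3 uint8, blue, green, red), "vertical_fov" (degrees; the focal length in pixels is half the picture's height over the tangent of half this angle, whatever the lens; pixels are square), "cx", "cy" (the principal point, pixels), "R" (3x3) and "t" (3): a world point X has camera coordinates R X + t. Camera axes: x right, y down, z forward; pixel columns grow to the right and rows downward; lengths in mm; the calibration is good to about 2 mm. A picture is of the moment at which its call begins. There is no depth.
- ctrl.finish_job(): hands the job in, once; it reports no verdict.
Trained networks look in a picture, given as the dict that the camera call returned (one of the last four; its "shot" number tells which), for a name from the list of things; names that differ only in an ending like _2 or _b are one class to them, and where a whole thing is asked for, a point or a joint stands for the part that bears it (a point fixed in the world has none). Each returns a list of dicts, best first, with "conf" (0 to 1); they miss things now and then, are a little off and sometimes report something else, mostly with a low value. They report only what shows in the picture. A call takes as long as a camera call. They do not tell look-alikes from the thing itself.
- nets.find_in(picture, target): "position" ([x, y, z] in mm, in world coordinates, good to about 4 mm: the middle of the surface that is visible of it).
- nets.cut_out(picture, target): "pixels" (480x640 bool, what is visible of it).
- nets.place_of(picture, target): "position" ([x, y, z] in mm, in world coordinates, good to about 4 mm: a listed point, or the origin of a listed thing).
The state is a dict: "clock": time; "qpos": joint angles; "qd": joint speeds; "tau": joint torques, N m; "eef_pos": TCP position; "tool_rot": TCP orientation; "force": force on the tool from outside, world axes, zero at the start; "torque": the same for the moment, N m; "width": finger opening in mm.
Only numpy, scipy, OpenCV 4.12 (cv2) and the standard library are available. Lean on these libraries where they do the work, as an engineer would, in place of code of your own. Each camera call takes 0.05 s, during which the arm holds its last target.

### The job

Take the yellow roll of tape off the lid of the red tool box and set it down flat, not dropped, on the free part of the black rubber mat. Then push the lid up with the shut fingertips under its front tab, without gripping it, and on over the sprung catch of its stay, so that it stays open by itself: how high the catch is clamped has to be felt for, so push lightly, stop as soon as the lid has gone over without forcing it against the rubber buffer behind, and never let it fall back. Leave the other things on the bench where they are.

Things in the scene. Friction and masses are not known exactly. Their poses are not given: they have to be found in the camera images.
- toolbox: Red sheet-steel tool box, fixed to the bench; body 190 (its x) x 260 (its y) x 115 mm tall. Origin: centre of its underside. Its x axis points from the front (the side with the lid's tab, facing the robot) to the hinge side, z up; turned by up to 0.2 rad.
- box_hinge (a point): Middle of the lid's hinge line, on the box: 93 mm behind the box's centre (along its +x), 117 mm above the bench. The hinge line runs along the box's y axis. Axes as the box's.
- lid (a joint): Lid angle, rad: 0 shut (level), growing as its front rises and swings back. Flat steel lid of 0.45 to 0.7 kg, 193 x 268 x 4 mm, skirt 14 mm down round front and ends; top face 121 mm above the bench when shut. Raising it takes 2 to 4 N at the tab. Let go below the catch, it falls shut and the job is spoilt. It must never be pushed, squeezed or pressed with more than 18 N: the stay bends.
- lid_tab (a point): Centre of the rolled edge of the steel lift tab, middle of the lid's front: a round bar 10 mm thick, 44 mm long along the box's y, 215 mm from the hinge line; level with the hinge when the lid is shut. A 6 mm plate joins it to the lid's front face, 23 mm behind. Free space in front and below: push it up from below, do not squeeze it. Axes turn with the lid.
- stay_plate (a point): Lower, front end of the slot in the fixed steel stay plate on the box's right-hand end (-y): a quarter circle about the hinge line, slot at 80 mm, outer radius 95 mm, 8 mm off the box. On it, somewhere along it,, is clamped a blue catch block, reaching 50 mm out from the box's end and 111 mm from the hinge line, with a brass nose and a black rubber buffer. Keep clear of both. Axes as the box's.
- stay_pin (a point): Outer end of the lid's 8 mm pin in the slot, 80 mm from the hinge. At a lid angle of 0.67 to 1.28 rad it meets the sprung nose (3 to 6 N more at the tab, fading to nothing at the balance point 0.13 rad on), and 0.17 rad after first touch the rubber buffer: 4 to 5 N more per mm at the tab. Past the nose the lid stays up, between nose and buffer. The setting differs every time, is not given and must be felt.
- tape_center (a point): Centre, half-way up, of the yellow roll of masking tape lying flat on the shut lid: a ring 104 mm outside, 76 mm hole, 36 mm tall, wall 14 mm thick; 0.13 to 0.2 kg. z is its axis.
- mat_spot (a point): Centre of the free near part of the black rubber mat, on its top face, 4 mm above the bench. The mat is fixed, 270 (x) x 200 (y) x 4 mm, its own centre 40 mm further along this point's x; a sanding block lies on the far part, from 95 mm along x on. The tape's centre must end within 40 mm of this point along both axes.
- sanding_block: Bystander, leave alone: cork sanding block, 60 x 120 x 28 mm, on the far part of the mat. Origin: centre of its underside.
- filler_tin: Bystander, leave alone: steel tin, 90 mm across, 114 mm tall, at the left side. Origin: centre of its underside.
- spray_bottle: Bystander, leave alone: white trigger spray bottle, 72 mm across, 183 mm tall, behind the work in the middle. Origin: centre of its underside.
- spreader: Bystander, leave alone: orange flat filler spreader, 85 x 110 x 9 mm, lying in front near the robot. Origin: centre of its underside.
- mixing_cup: Bystander, leave alone: white plastic cup, 90 mm across, 85 mm tall, at the left side. Origin: centre of its underside.
- green_tape: Bystander, leave alone: green roll of tape, 104 mm across, 24 mm tall, at the right side (not the one on the lid). Origin: centre of its underside.
- brush: Bystander, leave alone: hand brush, lying at the right side. Origin: centre of its underside.
Not all that is in view belongs to the job. What is shaped like the part that bears tape_center but orange or purple is not meant.

How it is judged:
By the outcome, as a careful person would: the job done as asked, in the order asked, and still so for the second after the job is handed in, with the robot touching nothing.
It also fails if it takes over 72 s, if anything falls off the work surface, if the arm or the gripper's body presses on something with over 40 N, if the wrist force passes 120 N, or if a joint passes its speed limit or range.

## Working session

There is one attempt and no reset: what is moved stays moved. The work goes in short steps, Python scripts to look and compute and a tool call to move; the robot and the scene stay as the last step left them, time stands still between calls to the robot, and variables do not carry over. Pictures are saved under pics/ and viewed, and the job is handed in when it is done.

Besides the shell and the picture viewer there is one more tool, called after ">>>" as name(argument=value, ...), one argument or row to a line, values as JSON. step_arm: Moves the arm, as the interface text tells. Scaled input: -1 to 1 covers 0.05 m each way for a shift and 0.12 rad each way for a turn. Its arguments: {"type":"object","properties":{"moves":{"type":"string"}},"required":["moves"]}

```bash
mkdir -p pics; ls
python3 - <<'E'
from cell import ctrl,get_image,nets
import cv2,numpy as np
np.set_printoptions(precision=3,suppress=True)
print(ctrl.read_state())
for n in("side","top"):
    p=get_image(n); cv2.imwrite(f"pics/{n}0.png",p["color"])
    print(n,p["vertical_fov"],p["cx"],p["cy"],p["R"],p["t"])
    for o in ["toolbox","box_hinge","lid_tab","stay_plate","stay_pin","tape_center","mat_spot","sanding_block","spray_bottle","spreader","green_tape","filler_tin","mixing_cup","brush"]:
        try: print(o,[(np.round(d["position"],1),round(d["conf"],2)) for d in nets.place_of(p,o)][:3])
        except Exception as e: print(o,e)
E
```

```text
pics
{'clock': 0.0, 'qpos': array([-1.404,  0.629,  0.038,  1.518, -0.027,  0.996, -0.02 ]), 'qd': array([-0.001, -0.001,  0.001, -0.001,  0.002, -0.002,  0.   ]), 'tau': array([  0.001, -56.34 ,   1.226, -19.344,   0.011,   0.01 ,   0.   ]), 'eef_pos': array([149.812, 631.863, 230.398]), 'tool_rot': array([-1.571,  0.002,  1.338]), 'force': array([-0.627,  1.267,  0.781]), 'torque': array([ 0.02 , -0.028,  0.02 ]), 'width': 85.49586074686962}
side 53.095499032954336 318.3712701375164 243.8071789520836 [[ 0.729 -0.685  0.006]
 [-0.437 -0.472 -0.766]
 [ 0.528  0.555 -0.643]] [-426.963  330.975 1067.154]
toolbox [(array([611.8, 186.1,  -2.3]), 0.73)]
box_hinge [(array([704.8, 188.6, 116.6]), 0.8), (array([376.7,  -5.6,  -2.5]), 0.4)]
lid_tab [(array([488.8, 181.6, 119.7]), 0.84)]
stay_plate [(array([630.6,  44.7, 118.3]), 0.65)]
stay_pin [(array([631.7,  30.1, 114.4]), 0.68)]
tape_center [(array([596.3, 170.5, 138.2]), 0.71), (array([369.6, 164.2,  16. ]), 0.66), (array([388.2, 317.8,  18.9]), 0.64)]
mat_spot [(array([ 590.7, -188. ,    3.2]), 0.68), (array([595. , 170.6, 137.9]), 0.42
[... 944 characters left out ...]

stay_pin [(array([632.2,  28. , 118.2]), 0.77)]
tape_center [(array([390.3, 321.9,  17.4]), 0.83), (array([596.4, 172.3, 139.6]), 0.66), (array([373.6, 165.2,  16.7]), 0.55)]
mat_spot [(array([ 589.2, -187.6,    5.5]), 0.67), (array([609.1, 184.2,   2.2]), 0.41)]
sanding_block [(array([ 723.4, -204.4,    5.2]), 0.8)]
spray_bottle [(array([787.9, -22.5,   0.4]), 0.73)]
spreader [(array([377.5,  -2.4,  -0.7]), 0.56)]
green_tape [(array([ 440.4, -469.9,    1. ]), 0.9)]
filler_tin [(array([443.4, 481.1,   5.3]), 0.92)]
mixing_cup [(array([559.5, 537.2,  -1. ]), 0.56), (array([ 439.6, -468.8,   -0.6]), 0.31), (array([ 571.3, -553.8,    0.4]), 0.17)]
brush [(array([ 569. , -550.4,   -1.2]), 0.9)]
```

View pics/side0.png

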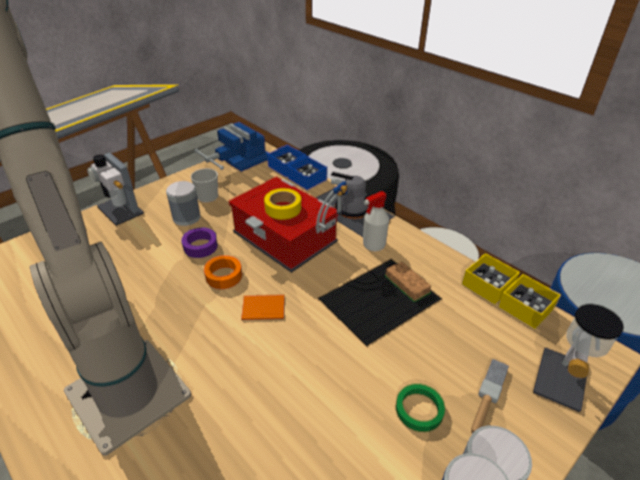

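View pics/top0.png

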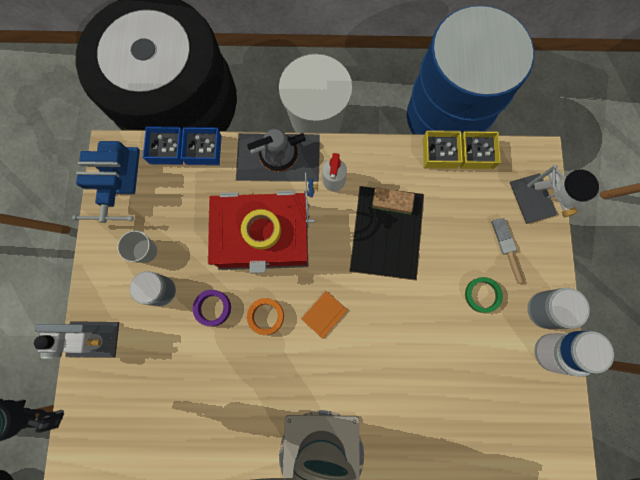

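The pictures agree with the estimates. The yellow roll is on the lid at top (262,229), the tab at (257,266) and the stay at (308,195). The mat's free part is around (385,245), with orange and purple decoys in front. Next I'll refine the poses with model overlays.

```bash
cat > h.py <<'E'
import numpy as np,cv2
from scipy.spatial.transform import Rotation as Ro
np.set_printoptions(precision=3,suppress=True)
def proj(p,X):
    X=np.atleast_2d(X); f=240/np.tan(np.radians(p["vertical_fov"])/2)
    c=X@np.array(p["R"]).T+np.array(p["t"]); return np.c_[f*c[:,0]/c[:,2]+p["cx"],f*c[:,1]/c[:,2]+p["cy"]]
def rot(rpy): return Ro.from_euler('xyz',rpy)
def plan(pos,rpy,n,g,s=None):
    """rows from current measured pose to target, n rows straight"""
    from cell import ctrl
    s=s or ctrl.read_state()
    P=np.array(s["eef_pos"],float);R=rot(s["tool_rot"])
    T=rot(rpy);rows=[]
    for i in range(n):
        k=n-i
        d=R.inv().apply((np.array(pos)-P)/k)/50
        w=(R.inv()*T).as_rotvec()/k/0.12
        d=np.round(d,2);w=np.round(w,2)
        rows.append(" ".join(f"{v:g}" for v in [*(d+0.),*(w+0.),g]))
        P=P+R.apply(d*50);R=R*Ro.from_rotvec(w*.12)
    print("; ".join(rows)); print("end",P,R.as_euler('xyz'))
E
python3 - <<'E'
from h import *
from cell import ctrl,get_image,nets
from scipy.optimize import least_squares
ims={n:get_image(n) for n in("top","side")}
def samp(x,y,th,sc=1):
    pts=[]
    return pts
# tape fit: outer+hole centroid via yellow mask
for n,p in ims.items():
    hsv=cv2.cvtColor(p["color"],cv2.COLOR_BGR2HSV)
    m=cv2.inRange(hsv,(22,120,120),(35,255,255))
    u,v=proj(p,[596,171,139])[0].astype(int)
    mm=np.zeros_like(m); mm[v-30:v+30,u-30:u+30]=m[v-30:v+30,u-30:u+30]
    c=max(cv2.findContours(mm,cv2.RETR_EXTERNAL,cv2.CHAIN_APPROX_NONE)[0],key=cv2.contourArea)
    hull=cv2.convexHull(c)
    a=np.linspace(0,2*np.pi,60)
    def bbox(q): return np.r_[q.min(0),q.max(0)]
    hb=bbox(hull[:,0].astype(float))
    def res(o):
        q=np.vstack([proj(p,np.c_[o[0]+52*np.cos(a),o[1]+52*np.sin(a),0*a+z]) for z in(121,157)])
        return bbox(q)-hb-[ -.5,-.5,.5,.5]
    r=least_squares(res,[596,171]); print(n,"tape",r.x,r.fun)
    # overlay
    im=p["color"].copy(); im=cv2.resize(im,None,fx=4,fy=4,interpolation=cv2.INTER_CUBIC)
    def box(x0,y0,th,z):
        C=np.array([[-100,134],[-100,-134],[93,-134],[93,134]],float)
        return np.c_[np.array([x0,y0])+C@np.array([[np.cos(th),np.sin(th)],[-np.sin(th),np.cos(th)]]),[z]*4]
    q=proj(p,box(610.5,186,.04,121)); cv2.polylines(im,[np.int32((q+.5)*4)],True,(0,255,0),1)
    M=np.array([[-95,100],[-95,-100],[175,-100],[175,100]],float);th=-.09
    q=proj(p,np.c_[np.array([590,-188])+M@np.array([[np.cos(th),np.sin(th)],[-np.sin(th),np.cos(th)]]),[4]*4]); cv2.polylines(im,[np.int32((q+.5)*4)],True,(0,255,0),1)
    u,v=(proj(p,[610,40,60])[0]*4).astype(int)
    cv2.imwrite(f"pics/ov_{n}.png",im[max(0,v-300):v+300,max(0,u-400):u+400])
E
```

```text
top tape [600.131 175.698] [-0.603 -1.666  0.622  1.639]
side tape [601.393 168.289] [-0.284 -0.557  0.29   0.464]
```

View pics/ov_top.png

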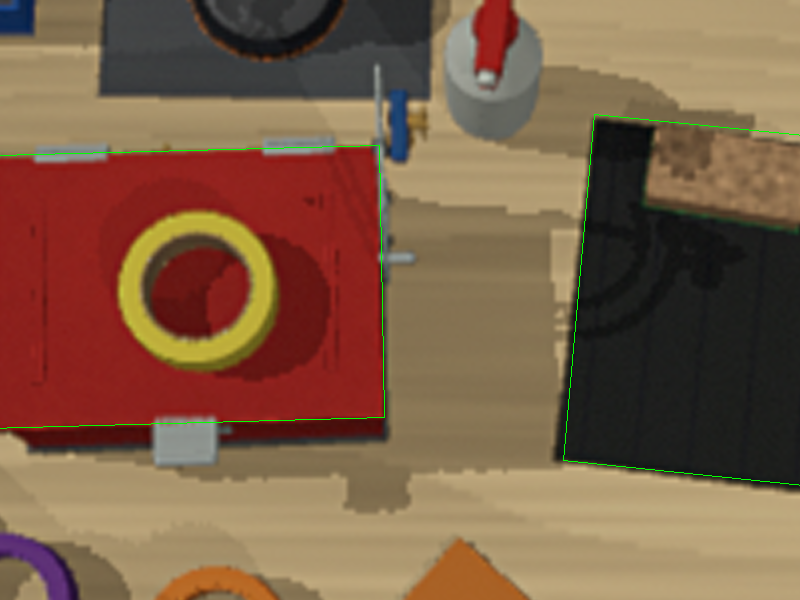

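View pics/ov_side.png

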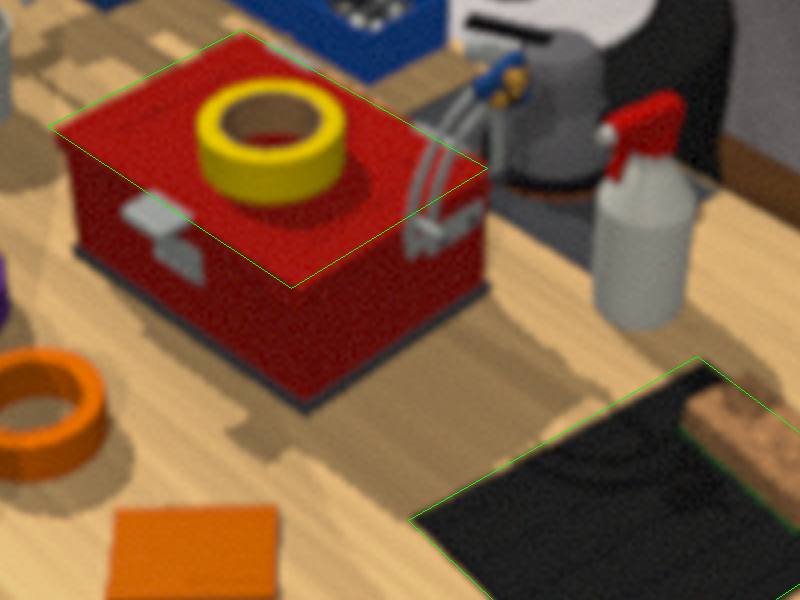

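The box and mat overlays fit well: box centre (610.5,186) with yaw about 0.04, mat spot (590,-188) with yaw about -0.09. The tape is near (597,171). The blue catch sits high on the arc. Next is the approach.

Run:
```python
from h import *
plan([553.5,158,240],[-np.pi/2,0,.30],18,.6)
```

```text
-0.41 -0.01 -0.56 0 0.48 0 0.6; -0.38 -0.01 -0.58 0 0.48 0 0.6; -0.34 -0.01 -0.6 0 0.48 0 0.6; -0.31 -0.01 -0.62 0 0.48 0 0.6; -0.27 -0.01 -0.64 0 0.48 0 0.6; -0.23 -0.01 -0.65 0 0.48 0 0.6; -0.2 -0.01 -0.66 0 0.48 0 0.6; -0.16 -0.01 -0.67 0 0.48 0 0.6; -0.12 -0.01 -0.68 0 0.48 0 0.6; -0.08 -0.01 -0.69 0 0.48 0 0.6; -0.04 -0.01 -0.69 0 0.48 0 0.6; 0 -0.01 -0.69 0 0.48 0 0.6; 0.04 -0.01 -0.69 0 0.48 0 0.6; 0.08 -0.01 -0.69 0 0.48 0 0.6; 0.12 -0.01 -0.68 0 0.48 0 0.6; 0.16 -0.01 -0.68 0 0.48 0 0.6; 0.2 -0.01 -0.66 0 0.48 0 0.6; 0.24 0 -0.65 0 0.49 0 0.6
end [553.559 158.144 239.786] [-1.571  0.     0.3  ]
```

>>> step_arm(
  moves="-0.41 -0.01 -0.56 0 0.48 0 0.6; -0.38 -0.01 -0.58 0 0.48 0 0.6; -0.34 -0.01 -0.6 0 0.48 0 0.6; -0.31 -0.01 -0.62 0 0.48 0 0.6; -0.27 -0.01 -0.64 0 0.48 0 0.6; -0.23 -0.01 -0.65 0 0.48 0 0.6; -0.2 -0.01 -0.66 0 0.48 0 0.6; -0.16 -0.01 -0.67 0 0.48 0 0.6; -0.12 -0.01 -0.68 0 0.48 0 0.6; -0.08 -0.01 -0.69 0 0.48 0 0.6; -0.04 -0.01 -0.69 0 0.48 0 0.6; 0 -0.01 -0.69 0 0.48 0 0.6; 0.04 -0.01 -0.69 0 0.48 0 0.6; 0.08 -0.01 -0.69 0 0.48 0 0.6; 0.12 -0.01 -0.68 0 0.48 0 0.6; 0.16 -0.01 -0.68 0 0.48 0 0.6; 0.2 -0.01 -0.66 0 0.48 0 0.6; 0.24 0 -0.65 0 0.49 0 0.6; 0 0 0 0 0 0 0.6; 0 0 0 0 0 0 0.6",
)

```text
clock: 3.6
eef_pos: [553.8, 157.5, 239.7]
tool_rot: [-1.571, 0.0, 0.298]
force: [-0.4, 0.4, 0.8]
width: 51.4
```

Run:
```python
from h import *
from cell import ctrl,get_image,nets
s=ctrl.read_state();print(s["eef_pos"],s["tool_rot"],s["force"],s["width"],s["clock"])
p=get_image("top");q=get_image("side")
for o in["tape_center"]:
  for i in(p,q): print(o,[(d["position"],d["conf"]) for d in nets.place_of(i,o)])
for n,i,z in(("top",p,0),("side",q,0)):
    u,v=(proj(i,[580,165,150])[0]*4).astype(int)
    im=cv2.resize(i["color"],None,fx=4,fy=4,interpolation=cv2.INTER_CUBIC)
    a=np.linspace(0,6.28,80)
    for r in(38,52):
        cv2.polylines(im,[np.int32((proj(i,np.c_[597+r*np.cos(a),171+r*np.sin(a),0*a+157])+.5)*4)],True,(255,0,0),1)
    cv2.imwrite(f"pics/a_{n}.png",im[v-250:v+250,u-300:u+300])
plan([553.5,158,128],[-np.pi/2,0,.30],10,.6)
```

```text
[553.793 157.465 239.691] [-1.571  0.     0.298] [-0.371  0.436  0.83 ] 51.39040900701877 3.6
tape_center [([367.2, 166.6, 16.0], 0.83), ([594.8, 171.5, 139.6], 0.64)]
tape_center [([389.9, 321.5, 18.5], 0.87), ([786.5, -29.9, 0.4], 0.71), ([598.6, 172.7, 142.1], 0.67)]
0 0.22 0 0 0 0 0.6; 0 0.22 0 0 0 0 0.6; 0 0.22 0 0 0 0 0.6; 0 0.23 -0.01 0 0 0 0.6; 0 0.22 0 0 0 0 0.6; 0 0.23 -0.01 0 0 0 0.6; 0 0.22 0 0 0.01 0 0.6; 0 0.23 -0.01 0 0 0 0.6; 0 0.22 0 0 0.01 0 0.6; 0 0.23 -0.01 -0.01 0 0 0.6
end [553.308 157.799 127.766] [-1.571  0.     0.3  ]
```

View pics/a_top.png

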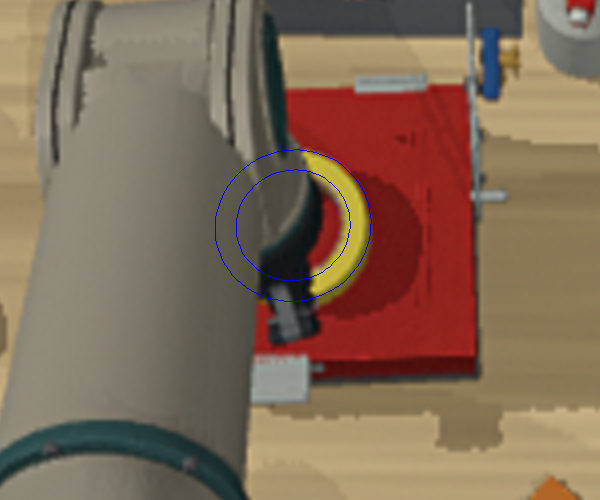

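View pics/a_side.png

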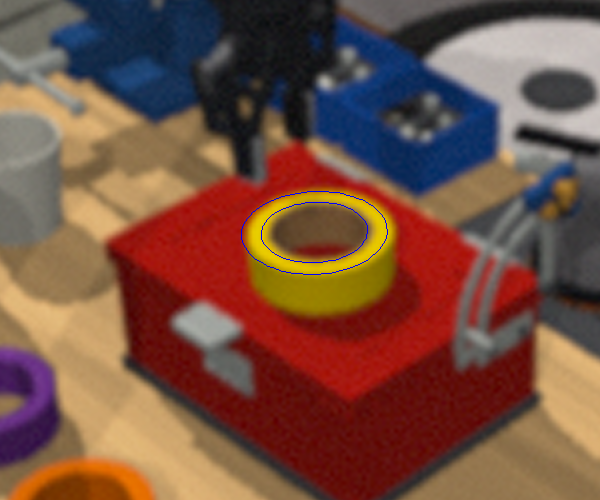

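The overlay on the ring agrees to about 2 mm in both views: the top ring edge is at (371,225) and the side ring centre at (318,232). I'm descending.

>>> step_arm(
  moves="0 0.22 0 0 0 0 0.6; 0 0.22 0 0 0 0 0.6; 0 0.22 0 0 0 0 0.6; 0 0.22 0 0 0 0 0.6; 0 0.22 0 0 0 0 0.6; 0 0.22 0 0 0 0 0.6; 0 0.22 0 0 0 0 0.6; 0 0.22 0 0 0 0 0.6; 0 0.22 0 0 0 0 0.6; 0 0.22 0 0 0 0 0.6; 0 0 0 0 0 0 0.6; 0 0 0 0 0 0 0.6",
)

```text
clock: 5.0
eef_pos: [553.6, 158.1, 129.6]
tool_rot: [-1.571, 0.0, 0.3]
force: [-0.0, -0.0, -0.1]
width: 51.1
```

Run:
```python
from h import *
from cell import ctrl,get_image,nets
i=get_image("side")
u,v=(proj(i,[580,165,150])[0]*4).astype(int)
im=cv2.resize(i["color"],None,fx=4,fy=4,interpolation=cv2.INTER_CUBIC)
cv2.imwrite(f"pics/b_side.png",im[v-250:v+250,u-300:u+300])
```

```text
(no output)
```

View pics/b_side.png

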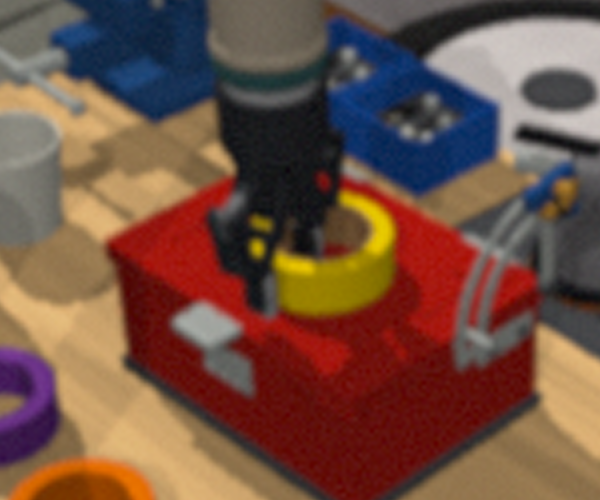

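The fingers straddle the ring's near wall at about (270,260), one inside the hole and one outside. I'm closing the gripper.

>>> step_arm(
  moves="0 0 0 0 0 0 0.4; 0 0 0 0 0 0 0.3; 0 0 0 0 0 0 0.2; 0 0 0 0 0 0 0.1; 0 0 0 0 0 0 0; 0 0 0 0 0 0 0; 0 0 0 0 0 0 0; 0 0 0 0 0 0 0; 0 0 0 0 0 0 0",
)

```text
clock: 5.95
eef_pos: [554.3, 158.3, 130.5]
tool_rot: [-1.571, -0.002, 0.3]
force: [0.5, 0.2, 6.5]
width: 13.1
```

>>> step_arm(
  moves="0 -0.05 0 0 0 0 0; 0 -0.1 0 0 0 0 0; 0 -0.2 0 0 0 0 0; 0 -0.3 0 0 0 0 0; 0 -0.4 0 0 0 0 0; 0 -0.4 0 0 0 0 0; 0 -0.4 0 0 0 0 0; 0 -0.4 0 0 0 0 0; 0 -0.4 0 0 0 0 0; 0 -0.2 0 0 0 0 0; 0 -0.1 0 0 0 0 0; 0 0 0 0 0 0 0",
)

```text
clock: 7.15
eef_pos: [553.5, 158.2, 277.5]
tool_rot: [-1.571, -0.0, 0.3]
force: [0.2, -0.0, -1.8]
width: 13.2
```

Run:
```python
from h import *
from cell import ctrl,get_image,nets
i=get_image("side")
u,v=(proj(i,[580,165,200])[0]*4).astype(int)
im=cv2.resize(i["color"],None,fx=4,fy=4,interpolation=cv2.INTER_CUBIC)
cv2.imwrite(f"pics/c_side.png",im[v-250:v+250,u-300:u+300])
y=np.arctan2(-188,590);
c=np.array([590,-188])-46*np.array([np.cos(y),np.sin(y)])
plan([*c,280],[-np.pi/2,0,y],18,0)
```

```text
-0.12 0 -0.35 0 0.28 0 0; -0.1 0 -0.35 0 0.28 0 0; -0.09 0 -0.36 0 0.28 0 0; -0.08 0 -0.36 0 0.28 0 0; -0.07 0 -0.36 0 0.28 0 0; -0.06 0 -0.37 0 0.28 0 0; -0.04 -0.01 -0.37 0 0.28 0 0; -0.03 0 -0.37 0 0.28 0 0; -0.02 -0.01 -0.37 0 0.28 0 0; -0.01 0 -0.37 0 0.28 0 0; 0.01 -0.01 -0.37 0 0.28 0 0; 0.02 0 -0.37 0 0.28 0 0; 0.03 -0.01 -0.37 0 0.29 0 0; 0.04 0 -0.36 0 0.28 0 0; 0.05 -0.01 -0.36 0 0.29 0 0; 0.07 0 -0.36 0 0.28 0 0; 0.08 -0.01 -0.36 0 0.29 0 0; 0.09 0 -0.36 0 0.28 -0.01 0
end [ 546.134 -174.     279.898] [-1.571 -0.    -0.308]
```

View pics/c_side.png

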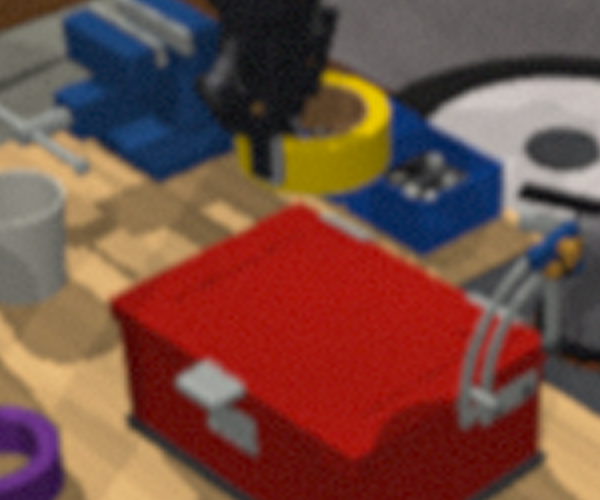

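The tape is lifted level, with its ring centre at (315,130), and the lid is clear and shut. I'm moving it over the mat.

>>> step_arm(
  moves="-0.12 0 -0.35 0 0.28 0 0; -0.1 0 -0.35 0 0.28 0 0; -0.09 0 -0.36 0 0.28 0 0; -0.08 0 -0.36 0 0.28 0 0; -0.07 0 -0.36 0 0.28 0 0; -0.06 0 -0.37 0 0.28 0 0; -0.04 -0.01 -0.37 0 0.28 0 0; -0.03 0 -0.37 0 0.28 0 0; -0.02 -0.01 -0.37 0 0.28 0 0; -0.01 0 -0.37 0 0.28 0 0; 0.01 -0.01 -0.37 0 0.28 0 0; 0.02 0 -0.37 0 0.28 0 0; 0.03 -0.01 -0.37 0 0.29 0 0; 0.04 0 -0.36 0 0.28 0 0; 0.05 -0.01 -0.36 0 0.29 0 0; 0.07 0 -0.36 0 0.28 0 0; 0.08 -0.01 -0.36 0 0.29 0 0; 0.09 0 -0.36 0 0.28 0 0; 0 0 0 0 0 0 0; 0 0 0 0 0 0 0",
)

```text
clock: 9.2
eef_pos: [546.5, -174.3, 280.1]
tool_rot: [-1.57, 0.0, -0.31]
force: [0.5, 1.0, -1.8]
width: 13.3
```

Run:
```python
from h import *
from cell import ctrl,get_image,nets
i=get_image("side")
u,v=(proj(i,[580,-165,200])[0]*4).astype(int)
im=cv2.resize(i["color"],None,fx=4,fy=4,interpolation=cv2.INTER_CUBIC)
cv2.imwrite(f"pics/d_side.png",im[v-250:v+250,u-300:u+300])
print([(d["position"],d["conf"]) for d in nets.place_of(i,"tape_center")])
print([(d["position"],d["conf"]) for d in nets.place_of(i,"mat_spot")])
```

```text
[([371.1, 160.2, 16.7], 0.71), ([585.7, -187.9, 286.4], 0.58)]
[([589.3, -187.2, -0.0], 0.63), ([488.4, 178.5, 115.7], 0.21)]
```

View pics/d_side.png

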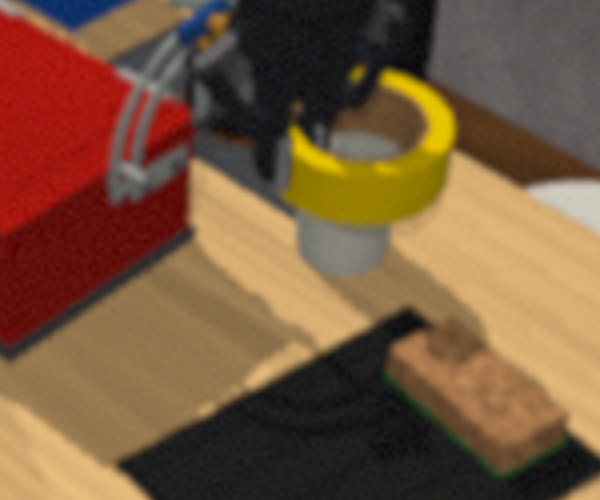

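The tape hangs level over the mat spot. I'm lowering it.

>>> step_arm(
  moves="0 0.2 0 0 0 0 0; 0 0.4 0 0 0 0 0; 0 0.4 0 0 0 0 0; 0 0.4 0 0 0 0 0; 0 0.4 0 0 0 0 0; 0 0.4 0 0 0 0 0; 0 0.4 0 0 0 0 0; 0 0.4 0 0 0 0 0; 0 0.4 0 0 0 0 0; 0 0.4 0 0 0 0 0; 0 0.4 0 0 0 0 0; 0 0.4 0 0 0 0 0; 0 0.25 0 0 0 0 0; 0 0.15 0 0 0 0 0; 0 0.1 0 0 0 0 0; 0 0 0 0 0 0 0; 0 0 0 0 0 0 0",
)

```text
clock: 11.05
eef_pos: [547.0, -174.2, 25.9]
tool_rot: [-1.571, -0.001, -0.308]
force: [0.1, -0.4, -1.0]
width: 13.2
```

>>> step_arm(
  moves="0 0.05 0 0 0 0 0; 0 0.04 0 0 0 0 0; 0 0.04 0 0 0 0 0; 0 0.04 0 0 0 0 0; 0 0.02 0 0 0 0 0; 0 0 0 0 0 0 0",
)

```text
clock: 11.65
eef_pos: [546.4, -173.9, 15.6]
tool_rot: [-1.571, 0.0, -0.308]
force: [0.9, -0.1, -1.1]
width: 13.2
```

>>> step_arm(
  moves="0 0.02 0 0 0 0 0; 0 0.02 0 0 0 0 0; 0 0 0 0 0 0 0",
)

```text
clock: 11.95
eef_pos: [546.6, -174.0, 13.7]
tool_rot: [-1.571, -0.0, -0.308]
force: [0.9, 0.5, -1.1]
width: 13.0
```

>>> step_arm(
  moves="0 0.02 0 0 0 0 0; 0 0 0 0 0 0 0",
)

```text
clock: 12.15
eef_pos: [546.6, -174.0, 13.5]
tool_rot: [-1.57, -0.0, -0.308]
force: [-1.3, 1.0, 5.3]
width: 13.0
```

Contact: +5 N in z at a TCP height of 13.5. I'm releasing.

>>> step_arm(
  moves="0 0 0 0 0 0 0.2; 0 0 0 0 0 0 0.35; 0 0 0 0 0 0 0.5; 0 0 0 0 0 0 0.5; 0 0 0 0 0 0 0.5; 0 0 0 0 0 0 0.5; 0 -0.1 0 0 0 0 0.5; 0 -0.2 0 0 0 0 0.5; 0 -0.4 0 0 0 0 0.5; 0 -0.5 0 0 0 0 0.5; 0 -0.5 0 0 0 0 0.5; 0 -0.5 0 0 0 0 0.5; 0 -0.5 0 0 0 0 0.5; 0 -0.5 0 0 0 0 0.3; 0 -0.3 0 0 0 0 0; 0 -0.1 0 0 0 0 0; 0 0 0 0 0 0 0",
)

```text
clock: 13.85
eef_pos: [546.8, -174.0, 193.8]
tool_rot: [-1.57, -0.002, -0.308]
force: [0.1, 0.0, -0.5]
width: -0.1
```

Run:
```python
from h import *
from cell import ctrl,get_image,nets
for n in("side","top"):
    i=get_image(n)
    u,v=(proj(i,[600,0,80])[0]*4).astype(int)
    im=cv2.resize(i["color"],None,fx=4,fy=4,interpolation=cv2.INTER_CUBIC)
    cv2.imwrite(f"pics/e_{n}.png",im[v-300:v+300,u-400:u+400])
    for o in("tape_center","lid_tab","stay_pin","box_hinge"):
        print(o,[(d["position"],round(d["conf"],2)) for d in nets.place_of(i,o)])
```

```text
tape_center [([370.5, 165.4, 18.3], 0.98), ([390.2, 323.0, 17.8], 0.77), ([587.3, -188.3, 20.4], 0.68)]
lid_tab [([488.1, 182.7, 117.8], 0.68)]
stay_pin [([632.9, 29.8, 114.5], 0.91)]
box_hinge [([724.5, -208.4, 0.5], 0.67), ([705.2, 187.9, 114.5], 0.59)]
tape_center [([369.3, 167.9, 17.8], 0.72), ([632.6, 28.0, 118.7], 0.72), ([390.4, 324.3, 16.9], 0.71)]
lid_tab [([487.9, 177.8, 120.6], 0.96), ([569.0, -552.7, -0.1], 0.67)]
stay_pin [([633.3, 28.8, 119.5], 0.75)]
box_hinge [([703.1, 189.3, 116.9], 0.74)]
```

View pics/e_side.png

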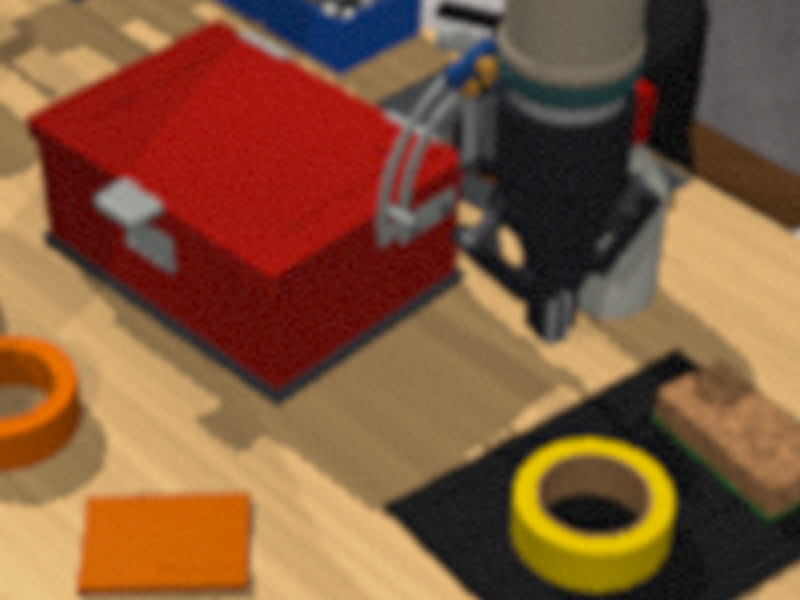

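View pics/e_top.png

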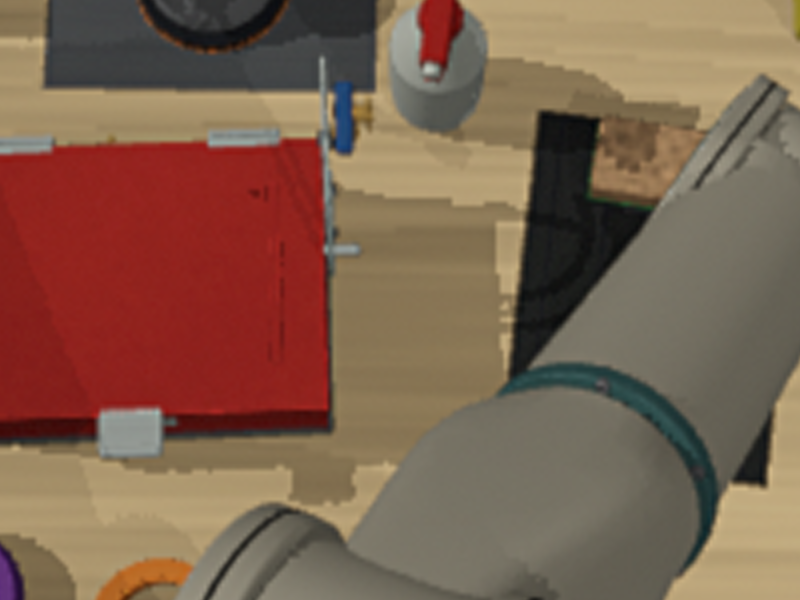

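The tape lies flat on the mat at about (587,-188), and the lid is clear. Next I'll estimate the catch position from the blue block and plan a tilted pre-pose in front of the tab.

```bash
cat >> h.py <<'E'
YAW=.04
HG=np.array([703.5,189.3,117.])
ex=np.array([np.cos(YAW),np.sin(YAW),0]);ey=np.array([-np.sin(YAW),np.cos(YAW),0]);ez=np.array([0,0,1.])
def Rphi(phi,roll=1):
    y=ex*np.cos(phi)-ez*np.sin(phi); x=-ey*roll; return Ro.from_matrix(np.c_[x,y,np.cross(x,y)]).as_euler('xyz')
def tab(th): return HG-215*np.cos(th)*ex+215*np.sin(th)*ez
E
python3 - <<'E'
from h import *
from cell import ctrl,get_image,nets
s=ctrl.read_state();print(s["qpos"],s["eef_pos"],s["clock"])
A=[]
for n in("side","top"):
    p=get_image(n)
    hsv=cv2.cvtColor(p["color"],cv2.COLOR_BGR2HSV)
    m=cv2.inRange(hsv,(100,120,60),(125,255,255))
    u,v=proj(p,[690,40,215])[0].astype(int)
    k=np.zeros_like(m);k[v-22:v+22,u-15:u+18]=m[v-22:v+22,u-15:u+18]
    N,l,st,c=cv2.connectedComponentsWithStats(k); j=1+np.argmax(st[1:,4]); print(n,(u,v),st[j],c[j])
    f=240/np.tan(np.radians(p["vertical_fov"])/2)
    d=np.array(p["R"]).T@np.array([(c[j][0]-p["cx"])/f,(c[j][1]-p["cy"])/f,1]);d/=np.linalg.norm(d)
    o=-np.array(p["R"]).T@np.array(p["t"]);A.append((o,d))
M=sum(np.eye(3)-np.outer(d,d) for o,d in A);b=sum((np.eye(3)-np.outer(d,d))@o for o,d in A)
X=np.linalg.solve(M,b);print("block",X,[np.linalg.norm(np.cross(X-o,d)) for o,d in A])
r=X-HG;print("ang",np.arctan2(r[2],-r@ex),np.hypot(r[2],r@ex),r@ey)
print(Rphi(.9))
plan([430,150,230],Rphi(1.57),18,0)
E
```

```text
[-0.056  0.613  0.498  1.787 -0.378  0.838  0.314] [ 546.395 -173.941  192.441] 14.35
side (np.int64(336), np.int64(187)) [321 165   6  17  80] [323.062 172.625]
top (np.int64(310), np.int64(188)) [309 179   4  17  65] [310.477 187.062]
block [660.763  44.336 277.196] [np.float64(14.069366604458343), np.float64(14.069366604458292)]
ang 1.2768149902268853 167.37692479904234 -143.1386087225809
[-0.9    0.    -1.531]
-0.23 -0.04 0.3 0 0.57 0 0; -0.25 -0.04 0.29 0 0.57 0 0; -0.27 -0.04 0.27 0 0.57 0 0; -0.29 -0.04 0.25 0 0.57 0 0; -0.31 -0.04 0.23 0 0.56 0 0; -0.32 -0.04 0.21 0 0.57 0 0; -0.33 -0.04 0.19 0 0.56 0 0; -0.35 -0.04 0.16 0 0.57 0 0; -0.36 -0.04 0.14 0 0.56 0 0; -0.36 -0.04 0.11 0 0.57 0 0; -0.37 -0.04 0.09 0 0.56 0 0; -0.38 -0.04 0.06 0 0.57 0 0; -0.38 -0.04 0.04 0 0.56 0 0; -0.38 -0.05 0.01 0 0.57 0 0; -0.38 -0.04 -0.01 0 0.56 0 0; -0.38 -0.05 -0.04 0 0.57 0 0; -0.38 -0.04 -0.06 0 0.56 0 0; -0.38 -0.05 -0.09 0.01 0.57 0 0
end [430.225 150.197 230.156] [-1.57   0.    -1.531]
```

>>> step_arm(
  moves="-0.23 -0.04 0.3 0 0.57 0 0; -0.25 -0.04 0.29 0 0.57 0 0; -0.27 -0.04 0.27 0 0.57 0 0; -0.29 -0.04 0.25 0 0.57 0 0; -0.31 -0.04 0.23 0 0.56 0 0; -0.32 -0.04 0.21 0 0.57 0 0; -0.33 -0.04 0.19 0 0.56 0 0; -0.35 -0.04 0.16 0 0.57 0 0; -0.36 -0.04 0.14 0 0.56 0 0; -0.36 -0.04 0.11 0 0.57 0 0; -0.37 -0.04 0.09 0 0.56 0 0; -0.38 -0.04 0.06 0 0.57 0 0; -0.38 -0.04 0.04 0 0.56 0 0; -0.38 -0.05 0.01 0 0.57 0 0; -0.38 -0.04 -0.01 0 0.56 0 0; -0.38 -0.05 -0.04 0 0.57 0 0; -0.38 -0.04 -0.06 0 0.56 0 0; -0.38 -0.05 -0.09 0.01 0.57 0 0; 0 0 0 0 0 0 0",
)

```text
clock: 16.35
eef_pos: [429.4, 152.8, 230.1]
tool_rot: [-1.571, 0.001, -1.527]
force: [-0.9, -1.2, 0.1]
width: -0.1
```

Run:
```python
from h import *
from cell import ctrl,get_image,nets
s=ctrl.read_state();print(s["qpos"],s["eef_pos"],s["tool_rot"],s["clock"])
A=[]
p=get_image("side");q=get_image("top")
p["color"]=cv2.imread("pics/side0.png")
for n,p,box in(("side",p,(335,178,358,200)),("top",q,(300,170,320,205))):
    hsv=cv2.cvtColor(p["color"],cv2.COLOR_BGR2HSV)
    m=cv2.inRange(hsv,(100,110,50),(125,255,255))
    k=np.zeros_like(m);a,b,c_,d=box;k[b:d,a:c_]=m[b:d,a:c_]
    N,l,st,c=cv2.connectedComponentsWithStats(k); j=1+np.argmax(st[1:,4]); print(n,st[j],c[j])
    f=240/np.tan(np.radians(p["vertical_fov"])/2)
    d=np.array(p["R"]).T@np.array([(c[j][0]-p["cx"])/f,(c[j][1]-p["cy"])/f,1]);d/=np.linalg.norm(d)
    A.append((-np.array(p["R"]).T@np.array(p["t"]),d))
M=sum(np.eye(3)-np.outer(d,d) for o,d in A);b=sum((np.eye(3)-np.outer(d,d))@o for o,d in A)
X=np.linalg.solve(M,b);print("block",X,[np.linalg.norm(np.cross(X-o,d)) for o,d in A])
r=X-HG;print("ang",np.arctan2(r[2],-r@ex),np.hypot(r[2],r@ex),r@ey)
plan([445,179,140],Rphi(.8),12,0)
```

```text
[-1.071  0.526  0.992  2.054 -0.584  0.87  -1.272] [429.403 152.847 230.055] [-1.571  0.001 -1.527] 16.35
side [335 182  11  11  44] [339.114 186.5  ]
top [309 179   4  17  67] [310.478 187.075]
block [694.731  37.737 216.892] [np.float64(2.079516731989322), np.float64(2.0795167319895214)]
ang 1.4234796497220619 100.98618612431771 -151.0910755936051
-0.05 0.15 0.03 0.53 0 0 0; -0.05 0.15 0.02 0.53 0 0 0; -0.05 0.15 0.01 0.54 0 0 0; -0.05 0.15 0 0.53 0 0 0; -0.05 0.15 -0.01 0.54 0 0 0; -0.04 0.15 -0.03 0.53 0 0 0; -0.05 0.15 -0.03 0.54 0 0 0; -0.04 0.15 -0.04 0.53 0 0 0; -0.05 0.14 -0.05 0.54 0 0 0; -0.04 0.14 -0.07 0.53 0 0 0; -0.05 0.14 -0.07 0.54 0.01 0 0; -0.04 0.13 -0.08 0.53 0 -0.01 0
end [445.056 178.815 140.213] [-0.8   -0.001 -1.531]
```

>>> step_arm(
  moves="-0.05 0.15 0.03 0.53 0 0 0; -0.05 0.15 0.02 0.53 0 0 0; -0.05 0.15 0.01 0.54 0 0 0; -0.05 0.15 0 0.53 0 0 0; -0.05 0.15 -0.01 0.54 0 0 0; -0.04 0.15 -0.03 0.53 0 0 0; -0.05 0.15 -0.03 0.54 0 0 0; -0.04 0.15 -0.04 0.53 0 0 0; -0.05 0.14 -0.05 0.54 0 0 0; -0.04 0.14 -0.07 0.53 0 0 0; -0.05 0.14 -0.07 0.54 0.01 0 0; -0.04 0.13 -0.08 0.53 0 0 0; 0 0 0 0 0 0 0",
)

```text
clock: 17.75
eef_pos: [453.9, 223.8, 262.2]
tool_rot: [-0.962, -0.077, -1.569]
force: [-0.5, -1.0, 0.5]
width: 0.2
```

Run:
```python
from h import *
from cell import ctrl,get_image,nets
s=ctrl.read_state();print(s["qpos"],s["eef_pos"],s["tool_rot"],s["clock"],s["force"])
i=get_image("side")
u,v=(proj(i,[480,165,130])[0]*4).astype(int)
im=cv2.resize(i["color"],None,fx=4,fy=4,interpolation=cv2.INTER_CUBIC)
cv2.imwrite(f"pics/f_side.png",im[v-250:v+250,u-300:u+300])
t=tab(0); print(t)
for phi in(.8,):
    y=ex*np.cos(phi)-ez*np.sin(phi); n=ex*np.sin(phi)+ez*np.cos(phi)
    print(t+12*y-16*n)
```

```text
[-1.699  0.607  1.321  2.334 -1.099  0.234 -1.099] [453.858 223.752 262.25 ] [-0.962 -0.077 -1.569] 17.75 [-0.538 -0.984  0.546]
[488.672 180.702 117.   ]
[485.557 180.578  97.244]
```

View pics/f_side.png

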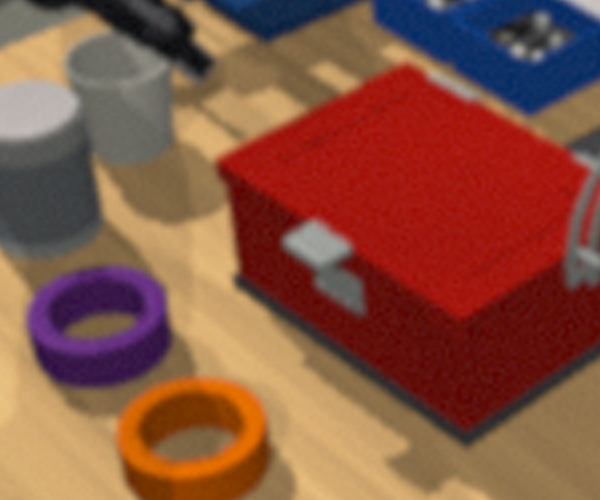

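The joints hit their limits here (q3, q5 and q6), so this posture doesn't suit. I'll fit the arm's kinematics from the recorded states and plan a reachable posture.

```bash
cat > kin.py <<'E'
from h import *
from scipy.optimize import least_squares
import itertools
D=[([-1.404,.629,.038,1.518,-.027,.996,-.02],[149.812,631.863,230.398],[-1.571,.002,1.338]),
([-0.056,.613,.498,1.787,-.378,.838,.314],[546.395,-173.941,192.441],[-1.57,-.002,-.308]),
([-1.071,.526,.992,2.054,-.584,.87,-1.272],[429.403,152.847,230.055],[-1.571,.001,-1.527]),
([-1.699,.607,1.321,2.334,-1.099,.234,-1.099],[453.858,223.752,262.25],[-.962,-.077,-1.569])]
def fk(q,par,sg):
    # alternating z,y,z,y,z,y,z straight up at zero
    b,o,L,off,c=par[0],par[1],par[2:6],par[6:12],par[12]
    R=Ro.from_euler('z',b);p=np.array([0,0,0.])
    axs='zyzyzyz'
    seg=[(L[0],0,0),(0,off[0],off[1]),(L[1],0,0),(0,off[2],off[3]),(L[2],0,0),(0,off[4],off[5]),(L[3],0,0)]
    for i in range(7):
        R=R*Ro.from_euler(axs[i],sg[i]*q[i])
        z,x,y=seg[i]; p=p+R.apply([x,y,z])
    T=R*Ro.from_euler('z',c)*Ro.from_matrix([[1,0,0],[0,0,-1],[0,1,0]])
    return p,T
def res(par,sg,lam=.005):
    r=[]
    for q,p,e in D:
        P,T=fk(q,par,sg);r+=list((P-p)/10.)+list((T.inv()*rot(e)).as_rotvec()*20)
    return np.r_[r,lam*np.array(par[6:12])]
if __name__=="__main__":
    best=[]
    for s in itertools.product([1,-1],repeat=5):
        sg=[s[0],1,s[1],s[2],s[3],s[4],0];
        for s7 in(1,-1):
            sg[6]=s7
            for b in(0,):
              for c in(0,np.pi/2,np.pi,-np.pi/2):
                x0=[b,0,300,350,350,300]+[0]*6+[c]
                r=least_squares(res,x0,args=(sg,),max_nfev=40); best.append((r.cost,list(sg),r.x))
    best.sort(key=lambda t:t[0])
    for c,s,x in best[:6]: print(round(c,4),s,x)
    np.savez("kin.npz",sg=best[0][1],x=best[0][2])
    for q,p,e in D:
        P,T=fk(q,best[0][2],best[0][1]);print(P-p,(T.inv()*rot(e)).as_rotvec())
E
python3 kin.py
```

```text
0.0076 [-1, 1, -1, 1, -1, 1, -1] [   -0.001 -3891.946   334.354   558.536   380.887   349.701    -0.112
   -11.025    -1.4     -16.833    -0.346    -0.144     3.141]
0.0076 [-1, 1, -1, 1, -1, 1, -1] [   -0.001 -1917.578   334.354   558.536   380.887   349.701    -0.112
   -11.025    -1.4     -16.833    -0.346    -0.144    -3.142]
0.0076 [-1, 1, -1, 1, -1, 1, -1] [   -0.001 -5177.101   334.354   558.536   380.887   349.701    -0.112
   -11.025    -1.4     -16.833    -0.346    -0.144     3.141]
0.0076 [-1, 1, -1, 1, -1, 1, -1] [ -0.001 690.184 334.354 558.536 380.887 349.701  -0.112 -11.025  -1.4
 -16.833  -0.346  -0.144   3.141]
396.0427 [-1, 1, 1, 1, 1, 1, 1] [      2.622 -515276.792     870.402     375.532     914.519       0.249
    -770.418     461.401    1074.778    -192.753     408.119    -563.784
       5.76 ]
396.0427 [-1, 1, 1, 1, 1, 1, 1] [     2.622 -29943.146    870.402    375.527    914.524      0.253
   -770.419    461.38    1074.766   -192.744    408.121   -563.784
      5.76 ]
[-0.092 -0.021  0.15 ] [-0.     0.001  0.001]
[ 0.048 -0.176 -0.157] [ 0.001 -0.    -0.002]
[-0.1    0.049 -0.02 ] [-0. -0. -0.]
[-0.008  0.006  0.027] [-0.  0.  0.]
```

The fit is good to about 0.2 mm. Tilting straight ahead is out of reach because it folds the arm too far. Coming at the tab obliquely from the front-left should work, so I'll emulate the controller's IK, validate it on the moves already made, and plan with it.

```bash
cat > sim.py <<'E'
from kin import *
K=np.load("kin.npz");SG=K["sg"];PX=K["x"]
LO=np.array([-3.06,-.37,-1.25,.18,-1.1,.23,-2.94]);HI=np.array([3.06,2.12,1.32,2.47,4.24,1.98,2.94])
def FK(q): return fk(q,PX,SG)
def err(q,P,T,w=350.):
    p,R=FK(q); return np.r_[P-p,w*(R*(R.inv()*T)*R.inv()).as_rotvec()] if False else np.r_[P-p,w*R.apply((R.inv()*T).as_rotvec())]
def jac(q,w=350.):
    J=np.zeros((6,7));p,R=FK(q)
    for i in range(7):
        d=np.array(q,float);d[i]+=1e-5;p2,R2=FK(d)
        J[:3,i]=(p2-p)/1e-5;J[3:,i]=w*(R2*R.inv()).as_rotvec()/1e-5
    return J
def ik(q,P,T,n=12):
    q=np.array(q,float)
    for _ in range(n):
        e=err(q,P,T)
        if np.linalg.norm(e)<.05:break
        J=jac(q);act=np.ones(7,bool)
        for k in range(3):
            Ja=J*act; dq=Ja.T@np.linalg.solve(Ja@Ja.T+1e-1*np.eye(6),e)
            bad=act&(((q+dq<LO)&(dq<0))|((q+dq>HI)&(dq>0)))
            if not bad.any():break
            act&=~bad
        q=np.clip(q+np.clip(dq,-.3,.3),LO,HI)
    return q
def run(q,rows):
    P,T=FK(q)
    for r in rows.split(";"):
        v=np.array([float(x) for x in r.split()])
        P=P+T.apply(v[:3]*50);T=T*Ro.from_rotvec(v[3:6]*.12)
        q=ik(q,P,T);P2,_=FK(q)
        if np.linalg.norm(P2-P)>.5:P,T=FK(q)
    return q
E
cat > t.py <<'E'
from sim import *
q=np.array(D[0][0])
# start -> p1 -> down -> up -> mat
for P,e,n in [([553.8,157.5,239.7],[-np.pi/2,0,.3],18),([553.6,158.1,129.6],[-np.pi/2,0,.3],10),([553.5,158.2,277.5],[-np.pi/2,0,.3],10),([546.5,-174.3,280.1],[-np.pi/2,0,-.308],18),([546.6,-174,13.5],[-np.pi/2,0,-.308],18),([546.4,-174,192.4],[-np.pi/2,0,-.308],10)]:
    p0,T0=FK(q);T=rot(e);w=(T0.inv()*T).as_rotvec()
    for i in range(1,n+1): q=ik(q,p0+(np.array(P)-p0)*i/n,T0*Ro.from_rotvec(w*i/n))
    print(q)
print("real",D[1][0])
q=np.array(D[1][0]);p0,T0=FK(q);P=[430,152,230];T=rot([-np.pi/2,0,-1.527]);w=(T0.inv()*T).as_rotvec();n=18
for i in range(1,n+1): q=ik(q,p0+(np.array(P)-p0)*i/n,T0*Ro.from_rotvec(w*i/n))
print(q,"real",D[2][0])
E
python3 t.py
```

```text
[-0.55   0.532  0.347  1.726 -0.218  0.921  0.185]
[-0.509  0.671  0.286  1.831 -0.283  0.679  0.24 ]
[-0.563  0.493  0.363  1.678 -0.2    1.008  0.167]
[-0.091  0.515  0.547  1.683 -0.303  1.03   0.249]
[ 0.065  0.863  0.309  1.886 -0.531  0.474  0.443]
[-0.055  0.612  0.496  1.787 -0.377  0.837  0.313]
real [-0.056, 0.613, 0.498, 1.787, -0.378, 0.838, 0.314]
[-1.069  0.527  0.993  2.053 -0.583  0.871 -1.27 ] real [-1.071, 0.526, 0.992, 2.054, -0.584, 0.87, -1.272]
```

```bash
cat > arc.py <<'E'
from sim import *
def frame(al,be,roll):
    a=ex*np.cos(al)-ez*np.sin(al);n=ex*np.sin(al)+ez*np.cos(al)
    u=np.cos(be)*a-np.sin(be)*ey; z=roll*n; x=np.cross(u,z)
    return Ro.from_matrix(np.c_[x,u,z]),u,n
def pose(th,be,de,roll,c=8,gap=16):
    T,u,n=frame(th+de,be,roll); return tab(th)+c*u-gap*n,T
def go(q,P,T,n,log):
    p0,T0=FK(q);w=(T0.inv()*T).as_rotvec()
    for i in range(1,n+1):
        p=p0+(P-p0)*i/n;t=T0*Ro.from_rotvec(w*i/n)
        q2=ik(q,p,t);e=np.linalg.norm(err(q2,p,t))
        log.append((e,np.abs(q2-q).max(),np.min(np.minimum(q2-LO,HI-q2)),q2));q=q2
    return q
E
cat > t2.py <<'E'
from arc import *
from cell import ctrl
q0=ctrl.read_state()["qpos"]
for roll in(1,-1):
  for be in(.4,.6,.8,1.0):
    for de in(.0,.2,.4):
      for first in(0,1):
        log=[];q=q0.copy()
        if first: q=go(q,np.array([480.,300,300]),rot([-np.pi/2,0,-1.5 if roll==1 else 1.6]),20,log)
        P,T=pose(0,be,de,roll,gap=22);T_,u,n=frame(de,be,roll)
        q=go(q,P-70*u+np.array([0,0,60]),T,20,log)
        k=len(log)
        q=go(q,P-60*u,T,5,log)
        q=go(q,P,T,5,log)
        for th in np.arange(0,1.46,.03):
            P,T=pose(th,be,de,roll);q=go(q,P,T,1,log)
        L=np.array([l[:3] for l in log])
        print(roll,be,de,first,"err pre %.1f arc %.1f"%(L[k-1,0],L[k:,0].max()),"dq %.2f marg %.2f"%(L[k:,1].max(),L[k:,2].min()),log[k-1][3],q)
E
python3 t2.py
```

```text
1 0.4 0.0 0 err pre 20.8 arc 82.0 dq 0.30 marg 0.00 [-2.161  2.058  1.29   2.337 -1.099  0.233 -2.565] [-1.015  0.883  1.133  1.323 -0.386  1.253 -1.573]
1 0.4 0.0 1 err pre 35.3 arc 122.4 dq 0.30 marg 0.03 [-2.151  2.02   1.283  2.29  -0.744  0.262 -2.904] [-0.968  0.816  0.966  1.321 -0.241  1.223 -1.688]
1 0.4 0.2 0 err pre 46.8 arc 70.2 dq 0.14 marg 0.00 [-2.061  1.839  1.32   2.307 -1.099  0.233 -2.328] [-0.886  0.946  1.084  1.106 -0.398  1.537 -1.51 ]
1 0.4 0.2 1 err pre 67.4 arc 94.1 dq 0.16 marg 0.01 [-2.055  1.777  1.281  2.231 -0.51   0.285 -2.905] [-0.883  0.941  1.071  1.106 -0.388  1.534 -1.518]
1 0.4 0.4 0 err pre 54.2 arc 71.0 dq 0.16 marg 0.00 [-1.977  1.581  1.32   2.312 -1.099  0.233 -2.059] [-0.754  1.032  1.047  0.86  -0.423  1.826 -1.458]
1 0.4 0.4 1 err pre 64.3 arc 109.5 dq 0.30 marg 0.00 [-1.985  1.484  1.279  2.271 -0.451  0.254 -2.675] [-0.754  1.032  1.046  0.86  -0.422  1.825 -1.459]
1 0.6 0.0 0 err pre 10.7 arc 51.2 dq 0.30 marg 0.00 [-2.071  1.964  1.314  2.244 -0.657  0.335 -2.933] [-1.024  0.914  1.016  1.259 -0.132  1.295 -1.777]
1 0.6 0.0 1 err pre 
[... 5609 characters left out ...]
  2.366 -1.018  0.953 -2.924] [-0.374  0.125  1.318  2.366 -1.018  0.882 -2.924]
-1 1.0 0.2 0 err pre 0.0 arc 0.0 dq 0.05 marg 0.27 [-1.678  1.393  0.886  1.846  0.42   0.975 -0.626] [-0.843  1.006  0.493  0.993  0.456  1.712  1.143]
-1 1.0 0.2 1 err pre 637.0 arc 643.6 dq 0.57 marg 0.00 [-0.556  0.268  1.318  2.386 -1.097  0.916 -2.924] [-0.926  0.864  1.318  1.9   -1.097  0.744 -2.924]
-1 1.0 0.4 0 err pre 0.0 arc 0.0 dq 0.05 marg 0.10 [-1.638  1.279  0.843  1.857  0.434  0.976 -0.447] [-0.779  1.065  0.454  0.841  0.451  1.877  1.344]
-1 1.0 0.4 1 err pre 601.1 arc 605.3 dq 0.29 marg 0.00 [-0.65   0.281  1.318  2.406 -1.099  0.837 -2.924] [-0.979  0.937  1.318  1.914 -1.099  0.666 -2.924]
```

```bash
cat > t3.py <<'E'
from arc import *
from cell import ctrl,get_image
def pts(q):
    b,L,off=PX[0],PX[2:6],PX[6:12];R=Ro.from_euler('z',b);p=np.zeros(3);out=[]
    seg=[(L[0],0,0),(0,off[0],off[1]),(L[1],0,0),(0,off[2],off[3]),(L[2],0,0),(0,off[4],off[5]),(L[3],0,0)]
    for i in range(7):
        R=R*Ro.from_euler('zyzyzyz'[i],SG[i]*q[i]);z,x,y=seg[i];p=p+R.apply([x,y,z]);out.append(p.round())
    return out[2],out[4],out[6]
if __name__=="__main__":
    q=ctrl.read_state()["qpos"];roll,be,de=-1,.8,.2;log=[]
    P,T=pose(0,be,de,roll,gap=24);_,u,n=frame(de,be,roll)
    print(pts(q),P-70*u+[0,0,60],T.as_euler('xyz'))
    q=go(q,P-70*u+np.array([0,0,60]),T,20,log)
    for l in log[::4]:print(l[0].round(2),l[3],*pts(l[3]))
    print(pts(q))
    log=[];q=go(q,P-60*u,T,5,log);q=go(q,P,T,5,log)
    for th in np.arange(0,1.46,.03):
        P,T=pose(th,be,de,roll);q=go(q,P,T,1,log)
    for l in log[4::8]:print(l[3],*pts(l[3]))
    # left objects
    for n in("top","side"):
        p=get_image(n);f=240/np.tan(np.radians(p["vertical_fov"])/2);o=-np.array(p["R"]).T@np.array(p["t"])
        for px in ([(45,322),(118,322),(118,357),(40,345),(110,150)] if n=="top" else [(125,215),(98,160),(125,200)]):
            d=np.array(p["R"]).T@np.array([(px[0]-p["cx"])/f,(px[1]-p["cy"])/f,1])
            print(n,px,[(o+d*(z-o[2])/d[2]).round()[:2] for z in(0,100,200)])
        cv2.imwrite(f"pics/g_{n}.png",p["color"])
E
python3 t3.py
```

```text
(array([-29., 317., 794.]), array([254., 244., 549.]), array([455., 222., 263.])) [439.828 223.259 162.06 ] [-3.001  0.143  0.821]
0.0 [-1.683  0.628  1.302  2.284 -0.778  0.287 -1.312] [-26. 327. 787.] [266. 262. 550.] [454. 222. 258.]
0.0 [-1.655  0.81   1.276  2.106 -0.396  0.565 -1.284] [-23. 404. 719.] [302. 346. 529.] [451. 222. 238.]
0.0 [-1.651  0.988  1.199  1.985 -0.166  0.731 -1.119] [-26. 466. 642.] [310. 426. 465.] [448. 222. 218.]
0.0 [-1.683  1.157  1.109  1.94   0.048  0.793 -0.942] [-46. 509. 559.] [285. 479. 373.] [445. 223. 197.]
0.0 [-1.751  1.319  1.026  1.977  0.268  0.755 -0.773] [-86. 534. 473.] [236. 488. 274.] [442. 223. 177.]
(array([-128.,  539.,  406.]), array([191., 464., 211.]), array([440., 223., 162.]))
[-1.798  1.547  0.922  2.014  0.403  0.627 -0.725] [-115.  547.  348.] [198. 457. 149.] [447. 216. 101.]
[-1.704  1.538  0.982  2.078  0.482  0.465 -0.695] [-63. 555. 353.] [245. 416. 176.] [491. 175. 113.]
[-1.617  1.257  0.958  2.098  0.593  0.508 -0.451] [-13. 531. 507.] [272. 417. 281.] [496. 175. 164.]
[-1.48   0.986  0.86   2.016  0.623  0.68  -0
[... 296 characters left out ...]
  1.413  0.943] [257. 319. 715.] [585. 430. 557.] [623. 180. 314.]
top (45, 322) [array([344., 808.]), array([343., 746.]), array([342., 684.])]
top (118, 322) [array([347., 597.]), array([346., 551.]), array([344., 505.])]
top (118, 357) [array([249., 586.]), array([255., 541.]), array([261., 496.])]
top (40, 345) [array([279., 813.]), array([283., 751.]), array([287., 688.])]
top (110, 150) [array([878., 682.]), array([836., 630.]), array([795., 578.])]
side (125, 215) [array([302., 622.]), array([259., 478.]), array([215., 335.])]
side (98, 160) [array([ 388., 1022.]), array([336., 836.]), array([283., 651.])]
side (125, 200) [array([341., 702.]), array([294., 550.]), array([246., 398.])]
```

View pics/g_top.png

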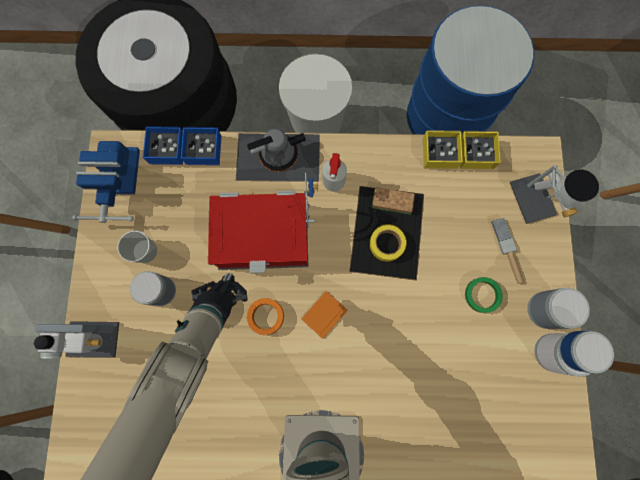

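View pics/g_side.png

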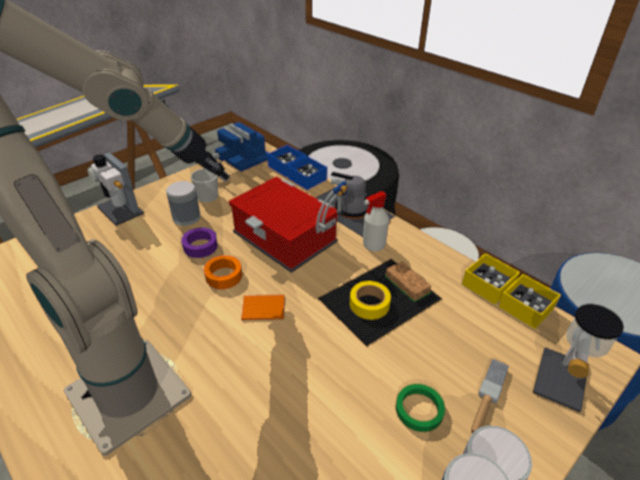

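The bench view shows the tape flat on the mat at (388,243), the lid shut and the gripper near (215,295). The planned oblique path keeps clear of the tin and the drill stand. I'm generating the rows.

```bash
cat > pl.py <<'E'
from t3 import *
roll,be,de=-1,.8,.2
def prow(P,T,n): plan(P,T.as_euler('xyz'),n,0)
E
python3 - <<'E'
from pl import *
P,T=pose(0,be,de,roll,gap=24);_,u,n=frame(de,be,roll)
prow(P-70*u+np.array([0,0,60]),T,24)
E
```

```text
-0.01 0.06 -0.06 -0.32 -0.86 -0.33 0; -0.02 0.06 -0.06 -0.32 -0.86 -0.33 0; -0.03 0.06 -0.05 -0.32 -0.86 -0.33 0; -0.03 0.07 -0.04 -0.32 -0.86 -0.33 0; -0.04 0.07 -0.04 -0.32 -0.86 -0.33 0; -0.05 0.06 -0.03 -0.32 -0.86 -0.33 0; -0.05 0.06 -0.02 -0.32 -0.86 -0.33 0; -0.06 0.06 -0.02 -0.32 -0.86 -0.33 0; -0.06 0.06 -0.01 -0.32 -0.86 -0.33 0; -0.06 0.06 0 -0.32 -0.86 -0.33 0; -0.06 0.06 0.01 -0.32 -0.86 -0.33 0; -0.07 0.05 0.02 -0.32 -0.86 -0.33 0; -0.06 0.05 0.03 -0.32 -0.86 -0.33 0; -0.06 0.05 0.03 -0.32 -0.87 -0.33 0; -0.06 0.04 0.04 -0.32 -0.86 -0.33 0; -0.06 0.04 0.05 -0.32 -0.87 -0.33 0; -0.05 0.03 0.06 -0.33 -0.86 -0.33 0; -0.05 0.03 0.07 -0.32 -0.87 -0.33 0; -0.04 0.02 0.07 -0.33 -0.86 -0.33 0; -0.04 0.02 0.08 -0.33 -0.87 -0.33 0; -0.03 0.02 0.08 -0.32 -0.86 -0.34 0; -0.02 0.01 0.08 -0.33 -0.87 -0.33 0; -0.01 0.01 0.08 -0.32 -0.86 -0.34 0; -0.01 0 0.09 -0.33 -0.87 -0.33 0
end [439.664 223.29  162.123] [-3.002  0.144  0.82 ]
```

>>> step_arm(
  moves="-0.01 0.06 -0.06 -0.32 -0.86 -0.33 0; -0.02 0.06 -0.06 -0.32 -0.86 -0.33 0; -0.03 0.06 -0.05 -0.32 -0.86 -0.33 0; -0.03 0.07 -0.04 -0.32 -0.86 -0.33 0; -0.04 0.07 -0.04 -0.32 -0.86 -0.33 0; -0.05 0.06 -0.03 -0.32 -0.86 -0.33 0; -0.05 0.06 -0.02 -0.32 -0.86 -0.33 0; -0.06 0.06 -0.02 -0.32 -0.86 -0.33 0; -0.06 0.06 -0.01 -0.32 -0.86 -0.33 0; -0.06 0.06 0 -0.32 -0.86 -0.33 0; -0.06 0.06 0.01 -0.32 -0.86 -0.33 0; -0.07 0.05 0.02 -0.32 -0.86 -0.33 0; 0 0 0 0 0 0 0",
)

```text
clock: 19.2
eef_pos: [447.7, 225.1, 211.8]
tool_rot: [-2.064, -0.701, -0.303]
force: [-0.6, 0.5, -0.6]
width: 0.1
```

Run:
```python
from pl import *
s=ctrl.read_state();print(s["qpos"],s["eef_pos"],pts(s["qpos"]))
P,T=pose(0,be,de,roll,gap=24);_,u,n=frame(de,be,roll)
tg=P-70*u+np.array([0,0,60])
log=[];q=go(s["qpos"],tg,T,12,log);print(max(l[0] for l in log),min(l[2] for l in log),q)
prow(tg,T,12)
```

```text
[-1.658  1.033  1.187  1.965 -0.141  0.756 -1.066] [447.675 225.12  211.763] (array([-31., 479., 621.]), array([307., 443., 447.]), array([447., 226., 211.]))
0.001336505283236133 0.15125883710012844 [-1.828  1.449  0.989  2.055  0.429  0.651 -0.652]
-0.06 0.05 0.02 -0.33 -0.87 -0.34 0; -0.06 0.05 0.03 -0.33 -0.87 -0.34 0; -0.06 0.05 0.04 -0.33 -0.88 -0.34 0; -0.06 0.04 0.04 -0.33 -0.87 -0.34 0; -0.05 0.04 0.05 -0.33 -0.88 -0.33 0; -0.05 0.03 0.06 -0.33 -0.87 -0.34 0; -0.04 0.03 0.07 -0.33 -0.88 -0.33 0; -0.04 0.02 0.07 -0.33 -0.87 -0.34 0; -0.03 0.02 0.08 -0.33 -0.88 -0.33 0; -0.03 0.01 0.08 -0.33 -0.87 -0.34 0; -0.02 0.01 0.08 -0.33 -0.88 -0.34 0; -0.01 0.01 0.08 -0.32 -0.87 -0.33 0
end [439.638 223.138 162.194] [-3.001  0.143  0.821]
```

>>> step_arm(
  moves="-0.06 0.05 0.02 -0.33 -0.87 -0.34 0; -0.06 0.05 0.03 -0.33 -0.87 -0.34 0; -0.06 0.05 0.04 -0.33 -0.88 -0.34 0; -0.06 0.04 0.04 -0.33 -0.87 -0.34 0; -0.05 0.04 0.05 -0.33 -0.88 -0.33 0; -0.05 0.03 0.06 -0.33 -0.87 -0.34 0; -0.04 0.03 0.07 -0.33 -0.88 -0.33 0; -0.04 0.02 0.07 -0.33 -0.87 -0.34 0; -0.03 0.02 0.08 -0.33 -0.88 -0.33 0; -0.03 0.01 0.08 -0.33 -0.87 -0.34 0; -0.02 0.01 0.08 -0.33 -0.88 -0.34 0; -0.01 0.01 0.08 -0.32 -0.87 -0.33 0; 0 0 0 0 0 0 0",
)

```text
clock: 20.5
eef_pos: [438.7, 222.0, 162.9]
tool_rot: [-3.001, 0.142, 0.819]
force: [-0.2, 0.1, -0.0]
width: 0.5
```

Run:
```python
from pl import *
s=ctrl.read_state();print(s["qpos"],s["eef_pos"],pts(s["qpos"]))
P,T=pose(0,be,de,roll,gap=26);_,u,n=frame(de,be,roll)
prow(P-60*u,T,6)
for nm in("side","top"):
    i=get_image(nm)
    uu,v=(proj(i,[450,230,130])[0]*4).astype(int)
    im=cv2.resize(i["color"],None,fx=4,fy=4,interpolation=cv2.INTER_CUBIC)
    cv2.imwrite(f"pics/h_{nm}.png",im[v-250:v+250,uu-300:uu+300])
```

```text
[-1.83   1.448  0.987  2.055  0.427  0.655 -0.652] [438.674 222.02  162.893] (array([-131.,  539.,  403.]), array([190., 464., 210.]), array([438., 223., 162.]))
0.03 0.06 0.2 0 0 0 0; 0.04 0.06 0.21 0 0 0 0; 0.03 0.06 0.2 0 0 0 0; 0.04 0.06 0.21 0 0 0 0; 0.03 0.06 0.2 0 -0.01 -0.01 0; 0.04 0.07 0.21 -0.01 0 0 0
end [446.73  216.446  98.559] [-3.002  0.143  0.82 ]
```

View pics/h_side.png

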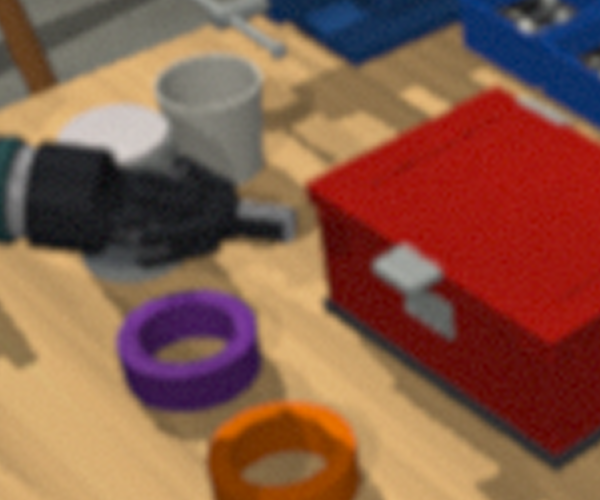

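View pics/h_top.png

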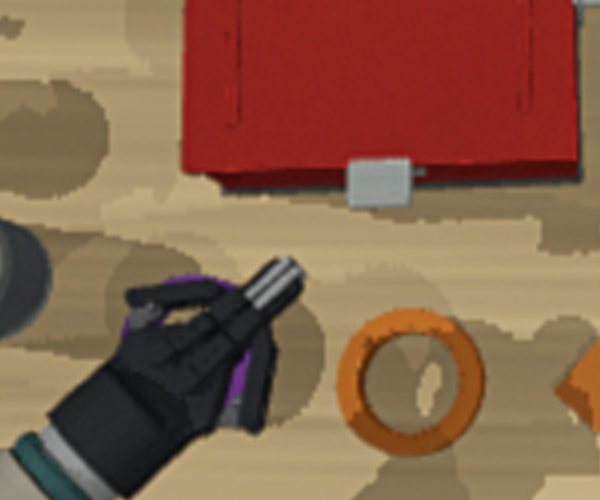

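The gripper points obliquely at the tab. In the top view the fingertips are at (290,265) and the tab at (380,182). I'm going down, then under the tab.

>>> step_arm(
  moves="0.03 0.06 0.2 0 0 0 0; 0.04 0.06 0.21 0 0 0 0; 0.03 0.06 0.2 0 0 0 0; 0.04 0.06 0.21 0 0 0 0; 0.03 0.06 0.2 0 0 0 0; 0.04 0.07 0.21 0 0 0 0; 0 0 0 0 0 0 0",
)

```text
clock: 21.3
eef_pos: [447.3, 217.6, 97.3]
tool_rot: [-3.001, 0.143, 0.821]
force: [-0.2, 0.3, -0.5]
width: 0.1
```

Run:
```python
from pl import *
s=ctrl.read_state();print(s["qpos"],s["eef_pos"],s["force"])
P,T=pose(0,be,de,roll,gap=26);_,u,n=frame(de,be,roll)
prow(P,T,8)
```

```text
[-1.803  1.559  0.926  2.004  0.38   0.63  -0.708] [447.265 217.618  97.289] [-0.176  0.308 -0.548]
0 0.15 0 0 0 0 0; 0 0.15 0 0 0 0 0; -0.01 0.15 0 0 0 0 0; 0 0.15 0 0 0 0 0; -0.01 0.15 -0.01 0 0 0 0; 0 0.15 0 0 0 0 0; -0.01 0.15 -0.01 0 0 0 0; 0 0.15 0 0 0 0 0
end [489.116 175.177  90.187] [-3.001  0.143  0.821]
```

>>> step_arm(
  moves="0 0.15 0 0 0 0 0; 0 0.15 0 0 0 0 0; 0 0.15 0 0 0 0 0; 0 0.15 0 0 0 0 0; -0.01 0.15 -0.01 0 0 0 0; 0 0.15 0 0 0 0 0; -0.01 0.15 -0.01 0 0 0 0; 0 0.15 0 0 0 0 0; 0 0 0 0 0 0 0",
)

```text
clock: 22.2
eef_pos: [489.7, 174.6, 92.1]
tool_rot: [-3.003, 0.141, 0.819]
force: [-0.2, -0.0, -0.2]
width: 0.3
```

Run:
```python
from pl import *
s=ctrl.read_state();print(s["qpos"],s["eef_pos"],s["force"])
for nm in("side","top"):
    i=get_image(nm)
    uu,v=(proj(i,[480,190,120])[0]*4).astype(int)
    im=cv2.resize(i["color"],None,fx=4,fy=4,interpolation=cv2.INTER_CUBIC)
    cv2.imwrite(f"pics/i_{nm}.png",im[v-200:v+200,uu-250:uu+250])
P,T=pose(0,be,de,roll,gap=18)
prow(P,T,5)
```

```text
[-1.724  1.621  0.975  2.047  0.418  0.482 -0.735] [489.688 174.56   92.08 ] [-0.198 -0.037 -0.205]
0 0 -0.03 0 0 0 0; 0 0 -0.03 0 0 0 0; 0 0 -0.02 0 -0.01 0 0; 0 0 -0.03 0 0 0 0; -0.01 0.01 -0.02 0 -0.01 0 0
end [490.742 174.989  98.239] [-3.002  0.143  0.821]
```

View pics/i_side.png

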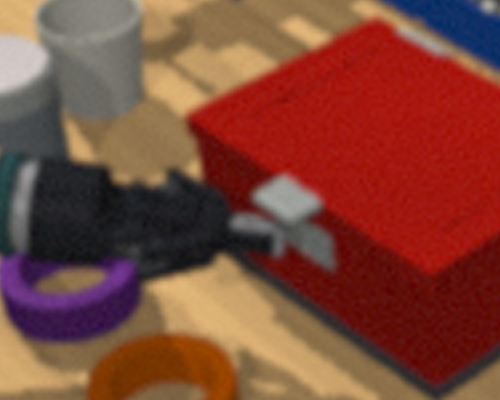

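View pics/i_top.png

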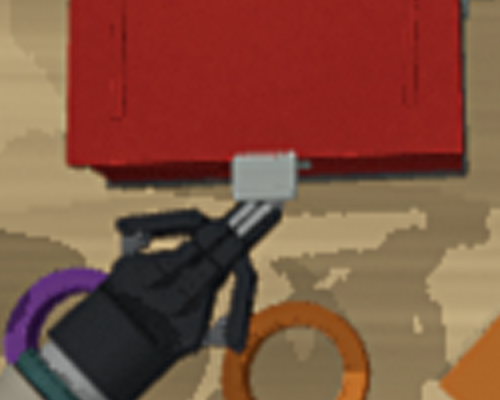

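The shut fingertips are under the tab: side view tips at (270,240), tab at (288,198). I'm raising gently to find contact.

>>> step_arm(
  moves="0 0 -0.03 0 0 0 0; 0 0 -0.03 0 0 0 0; 0 0 -0.02 0 0 0 0; 0 0 -0.02 0 0 0 0; 0 0 0 0 0 0 0",
)

```text
clock: 22.8
eef_pos: [490.3, 175.9, 97.0]
tool_rot: [-3.001, 0.141, 0.821]
force: [0.1, -0.6, -0.5]
width: 0.1
```

>>> step_arm(
  moves="0 0 -0.02 0 0 0 0; 0 0 -0.02 0 0 0 0; 0 0 0 0 0 0 0",
)

```text
clock: 23.1
eef_pos: [490.8, 175.8, 98.9]
tool_rot: [-3.002, 0.141, 0.82]
force: [-0.7, 0.0, -0.9]
width: -0.0
```

>>> step_arm(
  moves="0 0 -0.02 0 0 0 0; 0 0 -0.02 0 0 0 0; 0 0 0 0 0 0 0",
)

```text
clock: 23.4
eef_pos: [491.0, 175.8, 100.3]
tool_rot: [-3.001, 0.141, 0.821]
force: [0.6, -0.3, -1.8]
width: 0.0
```

```bash
cat >> pl.py <<'E'
def th_of(s,gap=16):
    # lid angle for which the tool's contact line touches the bar (n fixed by tool)
    T=rot(s["tool_rot"]);z=T.apply([0,0,1]);u=T.apply([0,1,0]);P=np.array(s["eef_pos"]);n=-z
    from scipy.optimize import brentq
    f=lambda th:(tab(th)-P)@n-gap
    th=np.linspace(-.1,1.6,400);v=np.array([f(t) for t in th]);k=np.where((v[:-1]<0)&(v[1:]>=0))[0]
    return brentq(f,th[k[0]],th[k[0]+1]) if len(k) else None
def arc(th1,n,gap=16,c=8):
    s=ctrl.read_state();th0=th_of(s,gap);P=np.array(s["eef_pos"]);R=rot(s["tool_rot"])
    Fl=s["force"];T0,u,nn=frame(th0+de,be,roll)
    print("th",round(th0,3),"F",Fl,"Fn %.1f"%(-Fl@nn),"P",P,"clk",s["clock"],"along",round((P-tab(th0))@u,1),"y",round((P-tab(th0))@ey,1),"margin",np.min(np.minimum(s["qpos"]-LO,HI-s["qpos"])).round(2))
    rows=[]
    for i in range(n):
        th=th0+(th1-th0)*(i+1)/n;k=n-i
        Pt,Tt=pose(th,be,de,roll,c=c,gap=gap)
        # blend: full step of path plus share of initial error
        Pf,Tf=pose(th0+(th1-th0)*i/n,be,de,roll,c=c,gap=gap)
        d=(Pt-Pf)+(Pf-P)/k; w=(R.inv()*Tt).as_rotvec() if k==1 else ((Tf.inv()*Tt).as_rotvec()+(R.inv()*Tf).as_rotvec()/k)
        d=np.round(R.inv().apply(d)/50,3);w=np.round(w/.12,2)
        rows.append(" ".join(f"{v:g}" for v in [*(d+0.),*(w+0.),0]));P=P+R.apply(d*50);R=R*Ro.from_rotvec(w*.12)
    print("; ".join(rows)); print("end",P,np.linalg.norm(P-Pt))
E
python3 -c "
from pl import *
arc(.16,10)"
```

```text
th 0.0 F [ 0.55  -0.254 -1.825] Fn 1.7 P [491.048 175.845 100.334] clk 23.4 along 7.4 y -4.9 margin 0.25
-0.014 -0.011 -0.066 0.09 -0.1 0 0; -0.014 -0.011 -0.066 0.09 -0.1 0 0; -0.014 -0.011 -0.066 0.09 -0.1 0 0; -0.014 -0.012 -0.065 0.09 -0.1 0 0; -0.014 -0.011 -0.066 0.09 -0.1 0 0; -0.014 -0.012 -0.065 0.09 -0.09 0 0; -0.014 -0.011 -0.066 0.1 -0.1 0 0; -0.014 -0.012 -0.065 0.09 -0.09 0 0; -0.014 -0.011 -0.066 0.1 -0.1 0 0; -0.014 -0.012 -0.065 0.09 -0.09 0 0
end [491.204 175.063 134.312] 0.02257812243079593
```

>>> step_arm(
  moves="-0.014 -0.011 -0.04 0.05 -0.05 0 0; -0.014 -0.011 -0.066 0.09 -0.1 0 0; -0.014 -0.011 -0.066 0.09 -0.1 0 0; -0.014 -0.012 -0.065 0.09 -0.1 0 0; 0 0 0 0 0 0 0",
)

```text
clock: 23.9
eef_pos: [490.4, 175.8, 113.9]
tool_rot: [-2.961, 0.181, 0.828]
force: [-0.3, 0.7, -2.3]
width: -0.3
```

```bash
python3 -c "
from pl import *
arc(.16,6)"
```

```text
th 0.064 F [-0.335  0.662 -2.294] Fn 2.3 P [490.352 175.838 113.875] clk 23.9 along 7.3 y -4.9 margin 0.24
-0.014 -0.01 -0.066 0.1 -0.11 0 0; -0.014 -0.01 -0.066 0.1 -0.11 0 0; -0.014 -0.01 -0.066 0.1 -0.1 0 0; -0.015 -0.01 -0.066 0.1 -0.11 0 0; -0.015 -0.011 -0.066 0.1 -0.1 0 0; -0.014 -0.01 -0.066 0.1 -0.11 0 0
end [491.242 175.051 134.324] 0.020540915068707442
```

>>> step_arm(
  moves="-0.014 -0.01 -0.066 0.1 -0.11 0 0; -0.014 -0.01 -0.066 0.1 -0.11 0 0; -0.014 -0.01 -0.066 0.1 -0.1 0 0; -0.015 -0.01 -0.066 0.1 -0.11 0 0; -0.015 -0.011 -0.066 0.1 -0.1 0 0; -0.014 -0.01 -0.066 0.1 -0.11 0 0; 0 0 0 0 0 0 0",
)

```text
clock: 24.6
eef_pos: [491.3, 174.4, 134.6]
tool_rot: [-2.886, 0.256, 0.843]
force: [-1.2, 2.0, -2.0]
width: -0.1
```

```bash
python3 -c "
from pl import *
arc(.4,14)
i=get_image('side')
uu,v=(proj(i,[480,190,120])[0]*4).astype(int)
im=cv2.resize(i['color'],None,fx=4,fy=4,interpolation=cv2.INTER_CUBIC)
cv2.imwrite('pics/j_side.png',im[v-250:v+200,uu-250:uu+350])
"
```

```text
th 0.161 F [-1.175  2.003 -2.026] Fn 2.3 P [491.268 174.393 134.556] clk 24.6 along 8.5 y -6.4 margin 0.23
-0.013 -0.014 -0.07 0.1 -0.1 0 0; -0.013 -0.014 -0.07 0.1 -0.1 0 0; -0.013 -0.014 -0.07 0.1 -0.1 0 0; -0.013 -0.014 -0.07 0.1 -0.1 0 0; -0.013 -0.014 -0.07 0.1 -0.1 0 0; -0.013 -0.014 -0.07 0.1 -0.1 0 0; -0.013 -0.014 -0.07 0.1 -0.1 0 0; -0.013 -0.014 -0.07 0.1 -0.1 0 0; -0.013 -0.014 -0.07 0.1 -0.11 0 0; -0.014 -0.015 -0.071 0.1 -0.1 0 0; -0.013 -0.014 -0.07 0.1 -0.11 0 0; -0.014 -0.015 -0.07 0.1 -0.1 0 0; -0.014 -0.014 -0.071 0.1 -0.11 0 0; -0.013 -0.015 -0.07 0.1 -0.1 -0.01 0
end [501.411 175.483 184.358] 0.026676003934254424
```

View pics/j_side.png

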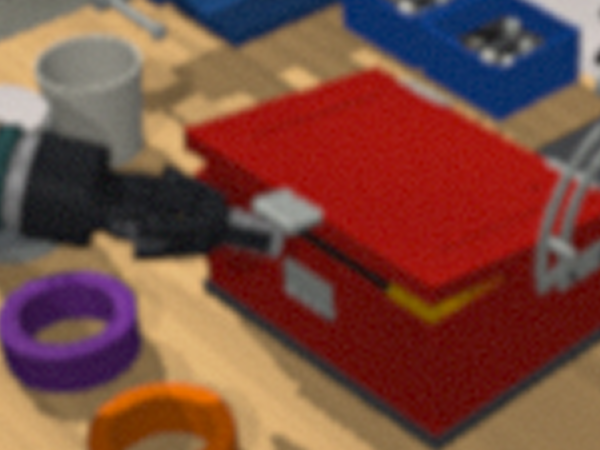

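The lid is rising, with the tab on the fingertips at (285,215). The force is about 2.3 N. I'm continuing.

>>> step_arm(
  moves="-0.013 -0.014 -0.07 0.1 -0.1 0 0; -0.013 -0.014 -0.07 0.1 -0.1 0 0; -0.013 -0.014 -0.07 0.1 -0.1 0 0; -0.013 -0.014 -0.07 0.1 -0.1 0 0; -0.013 -0.014 -0.07 0.1 -0.1 0 0; -0.013 -0.014 -0.07 0.1 -0.1 0 0; -0.013 -0.014 -0.07 0.1 -0.1 0 0; -0.013 -0.014 -0.07 0.1 -0.1 0 0; -0.013 -0.014 -0.07 0.1 -0.11 0 0; -0.014 -0.015 -0.071 0.1 -0.1 0 0; -0.013 -0.014 -0.07 0.1 -0.11 0 0; -0.014 -0.015 -0.07 0.1 -0.1 0 0; -0.014 -0.014 -0.071 0.1 -0.11 0 0; -0.013 -0.015 -0.07 0.1 -0.1 0 0",
)

```text
clock: 26.05
eef_pos: [501.2, 175.4, 183.8]
tool_rot: [-2.696, 0.419, 0.906]
force: [-2.6, -2.6, -2.2]
width: 0.1
```

```bash
python3 -c "
from pl import *
arc(.62,14)"
```

```text
th 0.397 F [-2.639 -2.618 -2.233] Fn 3.4 P [501.168 175.353 183.796] clk 26.05 along 8.0 y -5.8 margin 0.34
-0.013 -0.013 -0.065 0.09 -0.09 0 0; -0.013 -0.013 -0.065 0.09 -0.09 0 0; -0.013 -0.013 -0.066 0.09 -0.09 0 0; -0.013 -0.013 -0.065 0.09 -0.09 0 0; -0.013 -0.013 -0.066 0.09 -0.09 0 0; -0.013 -0.013 -0.066 0.09 -0.09 0 0; -0.013 -0.013 -0.065 0.09 -0.09 0 0; -0.013 -0.013 -0.066 0.09 -0.1 0 0; -0.013 -0.012 -0.065 0.09 -0.09 0 0; -0.013 -0.013 -0.066 0.09 -0.1 0 0; -0.013 -0.012 -0.066 0.09 -0.09 0 0; -0.013 -0.012 -0.065 0.09 -0.1 0 0; -0.013 -0.013 -0.066 0.1 -0.09 -0.01 0; -0.012 -0.013 -0.065 0.09 -0.1 0 0
end [520.99  176.283 226.933] 0.030688957326437442
```

>>> step_arm(
  moves="-0.013 -0.013 -0.065 0.09 -0.09 0 0; -0.013 -0.013 -0.065 0.09 -0.09 0 0; -0.013 -0.013 -0.066 0.09 -0.09 0 0; -0.013 -0.013 -0.065 0.09 -0.09 0 0; -0.013 -0.013 -0.066 0.09 -0.09 0 0; -0.013 -0.013 -0.066 0.09 -0.09 0 0; -0.013 -0.013 -0.065 0.09 -0.09 0 0; -0.013 -0.013 -0.066 0.09 -0.1 0 0; -0.013 -0.012 -0.065 0.09 -0.09 0 0; -0.013 -0.013 -0.066 0.09 -0.1 0 0; -0.013 -0.012 -0.066 0.09 -0.09 0 0; -0.013 -0.012 -0.065 0.09 -0.1 0 0; -0.013 -0.013 -0.066 0.1 -0.09 0 0; -0.012 -0.013 -0.065 0.09 -0.1 0 0",
)

```text
clock: 27.45
eef_pos: [521.2, 176.8, 226.8]
tool_rot: [-2.501, 0.553, 0.998]
force: [-3.7, -1.5, -1.5]
width: -0.4
```

```bash
python3 -c "
from pl import *
arc(.72,8)"
```

```text
th 0.62 F [-3.674 -1.462 -1.474] Fn 3.7 P [521.171 176.819 226.814] clk 27.45 along 7.8 y -5.2 margin 0.49
-0.012 -0.009 -0.051 0.07 -0.07 0 0; -0.012 -0.009 -0.051 0.07 -0.08 0 0; -0.012 -0.009 -0.051 0.07 -0.07 0 0; -0.011 -0.01 -0.051 0.07 -0.08 0 0; -0.012 -0.009 -0.051 0.08 -0.07 0 0; -0.011 -0.01 -0.052 0.07 -0.08 0 0; -0.012 -0.009 -0.051 0.08 -0.07 0 0; -0.011 -0.01 -0.052 0.07 -0.08 0 0
end [532.892 176.753 244.651] 0.03233258600176194
```

>>> step_arm(
  moves="-0.012 -0.009 -0.051 0.07 -0.07 0 0; -0.012 -0.009 -0.051 0.07 -0.08 0 0; -0.012 -0.009 -0.051 0.07 -0.07 0 0; -0.011 -0.01 -0.051 0.07 -0.08 0 0; -0.012 -0.009 -0.051 0.08 -0.07 0 0; -0.011 -0.01 -0.052 0.07 -0.08 0 0; -0.012 -0.009 -0.051 0.08 -0.07 0 0; -0.011 -0.01 -0.052 0.07 -0.08 0 0; 0 0 0 0 0 0 0",
)

```text
clock: 28.35
eef_pos: [533.6, 177.1, 244.8]
tool_rot: [-2.402, 0.606, 1.053]
force: [-3.5, 1.7, -0.3]
width: 0.1
```

```bash
python3 -c "
from pl import *
arc(.80,7)
i=get_image('side')
uu,v=(proj(i,[580,150,200])[0]*4).astype(int)
im=cv2.resize(i['color'],None,fx=4,fy=4,interpolation=cv2.INTER_CUBIC)
cv2.imwrite('pics/k_side.png',im[v-250:v+250,uu-350:uu+350])
"
```

```text
th 0.723 F [-3.537  1.71  -0.256] Fn 2.9 P [533.606 177.09  244.828] clk 28.35 along 8.1 y -5.4 margin 0.55
-0.011 -0.009 -0.045 0.07 -0.07 0 0; -0.011 -0.009 -0.045 0.07 -0.07 0 0; -0.01 -0.009 -0.045 0.07 -0.07 0 0; -0.011 -0.009 -0.045 0.07 -0.07 0 0; -0.01 -0.009 -0.045 0.07 -0.07 0 0; -0.011 -0.009 -0.045 0.06 -0.07 0 0; -0.01 -0.009 -0.045 0.07 -0.07 0.01 0
end [543.645 177.165 257.893] 0.0324973277094082
```

View pics/k_side.png

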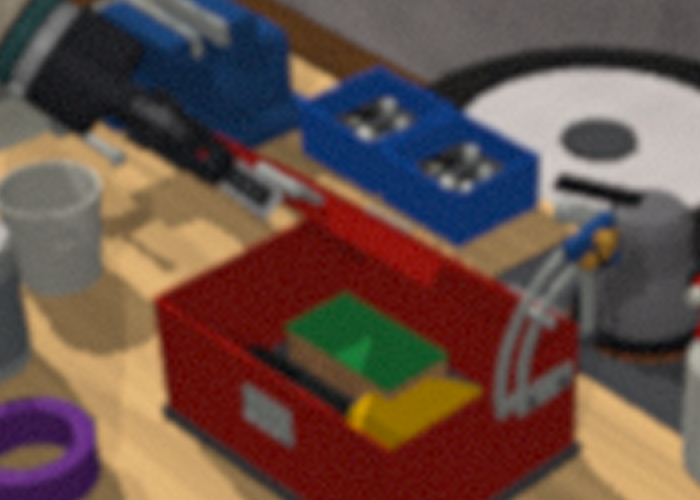

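The lid is up about 0.72 rad. The tab rests on the fingertips at (270,190), and the blue catch is well above at (590,238). I'm continuing in shorter stages.

>>> step_arm(
  moves="-0.011 -0.009 -0.045 0.07 -0.07 0 0; -0.011 -0.009 -0.045 0.07 -0.07 0 0; -0.01 -0.009 -0.045 0.07 -0.07 0 0; -0.011 -0.009 -0.045 0.07 -0.07 0 0; -0.01 -0.009 -0.045 0.07 -0.07 0 0; -0.011 -0.009 -0.045 0.06 -0.07 0 0; -0.01 -0.009 -0.045 0.07 -0.07 0 0; 0 0 0 0 0 0 0",
)

```text
clock: 29.2
eef_pos: [543.3, 176.6, 258.0]
tool_rot: [-2.315, 0.648, 1.103]
force: [-1.9, 0.4, -1.0]
width: -0.1
```

```bash
python3 -c "
from pl import *
arc(.88,7)"
```

```text
th 0.799 F [-1.944  0.354 -0.957] Fn 2.1 P [543.313 176.565 257.979] clk 29.2 along 8.2 y -6.3 margin 0.6
-0.008 -0.01 -0.048 0.07 -0.07 0 0; -0.008 -0.01 -0.048 0.06 -0.07 0 0; -0.008 -0.01 -0.047 0.07 -0.07 0 0; -0.008 -0.01 -0.048 0.06 -0.07 0 0; -0.008 -0.01 -0.047 0.07 -0.07 0 0; -0.007 -0.01 -0.048 0.06 -0.06 0 0; -0.008 -0.009 -0.047 0.07 -0.07 0 0
end [555.358 177.606 270.239] 0.031544220007898166
```

>>> step_arm(
  moves="-0.008 -0.01 -0.048 0.07 -0.07 0 0; -0.008 -0.01 -0.048 0.06 -0.07 0 0; -0.008 -0.01 -0.047 0.07 -0.07 0 0; -0.008 -0.01 -0.048 0.06 -0.07 0 0; -0.008 -0.01 -0.047 0.07 -0.07 0 0; -0.007 -0.01 -0.048 0.06 -0.06 0 0; -0.008 -0.009 -0.047 0.07 -0.07 0 0; 0 0 0 0 0 0 0",
)

```text
clock: 30.0
eef_pos: [555.4, 177.3, 270.3]
tool_rot: [-2.225, 0.686, 1.158]
force: [-1.6, -2.1, -0.8]
width: 0.4
```

```bash
python3 -c "
from pl import *
arc(.96,7)"
```

```text
th 0.88 F [-1.598 -2.12  -0.813] Fn 1.9 P [555.431 177.34  270.316] clk 30.0 along 8.2 y -6.0 margin 0.64
-0.009 -0.01 -0.047 0.07 -0.07 0 0; -0.009 -0.01 -0.047 0.07 -0.07 0 0; -0.009 -0.01 -0.047 0.06 -0.07 0 0; -0.009 -0.009 -0.047 0.07 -0.07 0 0; -0.009 -0.01 -0.046 0.06 -0.07 0 0; -0.008 -0.009 -0.047 0.07 -0.06 0 0; -0.009 -0.01 -0.046 0.06 -0.07 -0.01 0
end [568.064 178.128 281.634] 0.026563450291752402
```

>>> step_arm(
  moves="-0.009 -0.01 -0.047 0.07 -0.07 0 0; -0.009 -0.01 -0.047 0.07 -0.07 0 0; -0.009 -0.01 -0.047 0.06 -0.07 0 0; -0.009 -0.009 -0.047 0.07 -0.07 0 0; -0.009 -0.01 -0.046 0.06 -0.07 0 0; -0.008 -0.009 -0.047 0.07 -0.06 0 0; -0.009 -0.01 -0.046 0.06 -0.07 0 0; 0 0 0 0 0 0 0",
)

```text
clock: 30.8
eef_pos: [568.2, 178.7, 281.4]
tool_rot: [-2.13, 0.718, 1.221]
force: [-1.7, -1.6, -0.8]
width: 0.1
```

```bash
python3 -c "
from pl import *
arc(1.02,6)"
```

```text
th 0.96 F [-1.684 -1.589 -0.798] Fn 1.9 P [568.247 178.711 281.404] clk 30.8 along 7.8 y -5.2 margin 0.68
-0.01 -0.007 -0.041 0.06 -0.06 0 0; -0.01 -0.007 -0.041 0.06 -0.06 0 0; -0.01 -0.007 -0.041 0.06 -0.06 0 0; -0.011 -0.008 -0.041 0.06 -0.06 0 0; -0.01 -0.007 -0.04 0.06 -0.06 0 0; -0.011 -0.008 -0.041 0.06 -0.05 0 0
end [578.201 178.535 289.492] 0.0226453734719269
```

>>> step_arm(
  moves="-0.01 -0.007 -0.041 0.06 -0.06 0 0; -0.01 -0.007 -0.041 0.06 -0.06 0 0; -0.01 -0.007 -0.041 0.06 -0.06 0 0; -0.011 -0.008 -0.041 0.06 -0.06 0 0; -0.01 -0.007 -0.04 0.06 -0.06 0 0; -0.011 -0.008 -0.041 0.06 -0.05 0 0; 0 0 0 0 0 0 0",
)

```text
clock: 31.5
eef_pos: [578.2, 178.8, 289.3]
tool_rot: [-2.054, 0.739, 1.271]
force: [-1.3, 0.5, -0.1]
width: -0.2
```

```bash
python3 -c "
from pl import *
arc(1.06,5)"
```

```text
th 1.02 F [-1.257  0.491 -0.105] Fn 1.2 P [578.169 178.794 289.333] clk 31.5 along 7.9 y -5.5 margin 0.71
-0.008 -0.006 -0.033 0.05 -0.05 0 0; -0.008 -0.006 -0.033 0.04 -0.05 0 0; -0.008 -0.006 -0.033 0.05 -0.05 0 0; -0.007 -0.006 -0.033 0.04 -0.05 0 0; -0.008 -0.006 -0.034 0.05 -0.04 0 0
end [585.212 178.792 294.364] 0.038708498864213764
```

>>> step_arm(
  moves="-0.008 -0.006 -0.033 0.05 -0.05 0 0; -0.008 -0.006 -0.033 0.04 -0.05 0 0; -0.008 -0.006 -0.033 0.05 -0.05 0 0; -0.007 -0.006 -0.033 0.04 -0.05 0 0; -0.008 -0.006 -0.034 0.05 -0.04 0 0; 0 0 0 0 0 0 0",
)

```text
clock: 32.1
eef_pos: [585.0, 178.2, 294.4]
tool_rot: [-2.003, 0.752, 1.305]
force: [-1.8, 0.9, 0.4]
width: 0.2
```

```bash
python3 -c "
from pl import *
arc(1.1,5)"
```

```text
th 1.059 F [-1.811  0.932  0.381] Fn 1.6 P [584.989 178.235 294.433] clk 32.1 along 8.3 y -6.3 margin 0.72
-0.005 -0.008 -0.034 0.05 -0.05 0 0; -0.005 -0.008 -0.034 0.04 -0.05 0 0; -0.004 -0.008 -0.033 0.05 -0.05 0 0; -0.005 -0.007 -0.034 0.04 -0.05 0 0; -0.004 -0.008 -0.033 0.05 -0.04 -0.01 0
end [592.363 179.128 298.958] 0.019677288637890193
```

>>> step_arm(
  moves="-0.005 -0.008 -0.034 0.05 -0.05 0 0; -0.005 -0.008 -0.034 0.04 -0.05 0 0; -0.004 -0.008 -0.033 0.05 -0.05 0 0; -0.005 -0.007 -0.034 0.04 -0.05 0 0; -0.004 -0.008 -0.033 0.05 -0.04 0 0; 0 0 0 0 0 0 0",
)

```text
clock: 32.7
eef_pos: [592.3, 178.9, 299.0]
tool_rot: [-1.95, 0.764, 1.341]
force: [-0.9, -0.9, -0.1]
width: -0.1
```

```bash
python3 -c "
from pl import *
arc(1.14,5)"
```

```text
th 1.1 F [-0.904 -0.866 -0.149] Fn 0.9 P [592.349 178.919 298.96 ] clk 32.7 along 8.1 y -5.9 margin 0.74
-0.006 -0.007 -0.033 0.05 -0.05 0 0; -0.006 -0.007 -0.033 0.04 -0.05 0 0; -0.006 -0.007 -0.033 0.05 -0.05 0 0; -0.006 -0.007 -0.033 0.04 -0.05 0 0; -0.007 -0.007 -0.033 0.05 -0.04 -0.01 0
end [599.734 179.39  303.292] 0.02578747508844833
```

>>> step_arm(
  moves="-0.006 -0.007 -0.033 0.05 -0.05 0 0; -0.006 -0.007 -0.033 0.04 -0.05 0 0; -0.006 -0.007 -0.033 0.05 -0.05 0 0; -0.006 -0.007 -0.033 0.04 -0.05 0 0; -0.007 -0.007 -0.033 0.05 -0.04 0 0; 0 0 0 0 0 0 0",
)

```text
clock: 33.3
eef_pos: [599.8, 179.9, 303.1]
tool_rot: [-1.896, 0.773, 1.38]
force: [-0.4, -1.9, 0.5]
width: 0.1
```

```bash
python3 -c "
from pl import *
arc(1.18,5)
i=get_image('side')
uu,v=(proj(i,[640,110,230])[0]*4).astype(int)
im=cv2.resize(i['color'],None,fx=4,fy=4,interpolation=cv2.INTER_CUBIC)
cv2.imwrite('pics/l_side.png',im[v-250:v+250,uu-350:uu+350])
"
```

```text
th 1.14 F [-0.45  -1.864  0.487] Fn 0.4 P [599.818 179.936 303.083] clk 33.3 along 7.8 y -5.2 margin 0.71
-0.009 -0.006 -0.033 0.05 -0.05 0 0; -0.009 -0.005 -0.032 0.05 -0.05 0 0; -0.009 -0.006 -0.033 0.04 -0.05 0 0; -0.008 -0.005 -0.032 0.05 -0.04 0 0; -0.009 -0.006 -0.033 0.04 -0.05 0 0
end [607.253 179.706 307.311] 0.027663538881003185
```

View pics/l_side.png

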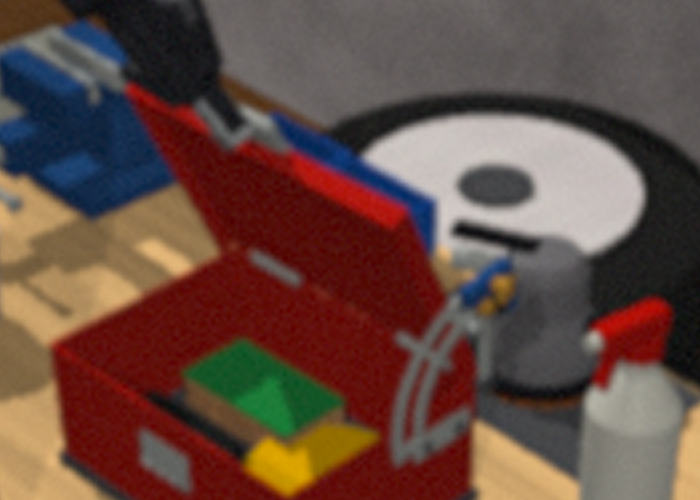

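The lid is at about 1.14 rad. The pin is at (440,352), still short of the blue catch at (490,285), and the tab sits on the fingertips at (235,130). The push is light, so I'm continuing in small stages.

>>> step_arm(
  moves="-0.009 -0.006 -0.033 0.05 -0.05 0 0; -0.009 -0.005 -0.032 0.05 -0.05 0 0; -0.009 -0.006 -0.033 0.04 -0.05 0 0; -0.008 -0.005 -0.032 0.05 -0.04 0 0; 0 0 0 0 0 0 0",
)

```text
clock: 33.85
eef_pos: [605.8, 179.9, 306.4]
tool_rot: [-1.852, 0.78, 1.41]
force: [-0.6, -0.5, 0.1]
width: 0.1
```

```bash
python3 -c "
from pl import *
arc(1.21,5)"
```

```text
th 1.172 F [-0.611 -0.465  0.072] Fn 0.6 P [605.756 179.932 306.429] clk 33.85 along 7.9 y -5.5 margin 0.67
-0.007 -0.006 -0.031 0.04 -0.05 0 0; -0.007 -0.005 -0.031 0.04 -0.04 0 0; -0.008 -0.006 -0.031 0.05 -0.05 0 0; -0.007 -0.005 -0.031 0.04 -0.04 0 0; -0.008 -0.006 -0.032 0.05 -0.05 0 0
end [613.01  179.94  310.116] 0.024432151754323304
```

>>> step_arm(
  moves="-0.007 -0.006 -0.031 0.04 -0.05 0 0; -0.007 -0.005 -0.031 0.04 -0.04 0 0; -0.008 -0.006 -0.031 0.05 -0.05 0 0; -0.007 -0.005 -0.031 0.04 -0.04 0 0; 0 0 0 0 0 0 0",
)

```text
clock: 34.35
eef_pos: [611.4, 179.5, 309.5]
tool_rot: [-1.811, 0.786, 1.439]
force: [-0.8, 1.3, 0.1]
width: 0.0
```

```bash
python3 -c "
from pl import *
arc(1.24,5)"
```

```text
th 1.202 F [-0.776  1.252  0.14 ] Fn 0.7 P [611.439 179.471 309.477] clk 34.35 along 8.2 y -6.1 margin 0.64
-0.005 -0.007 -0.031 0.04 -0.05 0 0; -0.005 -0.007 -0.031 0.04 -0.04 0 0; -0.005 -0.007 -0.031 0.05 -0.05 0 0; -0.005 -0.007 -0.032 0.04 -0.04 0 0; -0.004 -0.007 -0.032 0.05 -0.05 -0.01 0
end [618.854 180.192 312.734] 0.0339220627273777
```

>>> step_arm(
  moves="-0.005 -0.007 -0.031 0.04 -0.05 0 0; -0.005 -0.007 -0.031 0.04 -0.04 0 0; -0.005 -0.007 -0.031 0.05 -0.05 0 0; -0.005 -0.007 -0.032 0.04 -0.04 0 0; 0 0 0 0 0 0 0",
)

```text
clock: 34.85
eef_pos: [617.1, 179.8, 312.1]
tool_rot: [-1.769, 0.791, 1.469]
force: [-2.1, -0.7, 0.0]
width: -0.1
```

```bash
python3 -c "
from pl import *
arc(1.27,5)"
```

```text
th 1.231 F [-2.097 -0.741  0.027] Fn 2.1 P [617.131 179.778 312.058] clk 34.85 along 8.2 y -6.1 margin 0.6
-0.005 -0.007 -0.032 0.04 -0.05 0 0; -0.005 -0.007 -0.032 0.04 -0.04 0 0; -0.006 -0.007 -0.032 0.05 -0.05 0 0; -0.005 -0.007 -0.032 0.04 -0.04 0 0; -0.006 -0.007 -0.031 0.05 -0.05 -0.01 0
end [624.732 180.402 315.21 ] 0.0188479414128592
```

>>> step_arm(
  moves="-0.005 -0.007 -0.032 0.04 -0.05 0 0; -0.005 -0.007 -0.032 0.04 -0.04 0 0; 0 0 0 0 0 0 0",
)

```text
clock: 35.15
eef_pos: [619.7, 180.1, 313.2]
tool_rot: [-1.747, 0.794, 1.484]
force: [-2.7, -1.7, 0.5]
width: -0.1
```

```bash
python3 -c "
from pl import *
arc(1.27,4)"
```

```text
th 1.245 F [-2.71  -1.746  0.517] Fn 2.7 P [619.701 180.084 313.178] clk 35.15 along 8.0 y -5.9 margin 0.59
-0.005 -0.005 -0.026 0.03 -0.03 0 0; -0.005 -0.005 -0.026 0.03 -0.03 0 0; -0.004 -0.006 -0.026 0.04 -0.04 -0.01 0; -0.005 -0.005 -0.027 0.03 -0.03 0 0
end [624.745 180.379 315.185] 0.028632987881355404
```

The force is rising from 0.7 to 2.7 N, so the pin seems to be meeting the nose at about 1.23 rad. I'm going on gently.

>>> step_arm(
  moves="-0.005 -0.005 -0.026 0.03 -0.03 0 0; -0.005 -0.005 -0.026 0.03 -0.03 0 0; 0 0 0 0 0 0 0",
)

```text
clock: 35.45
eef_pos: [622.2, 180.2, 314.1]
tool_rot: [-1.733, 0.795, 1.495]
force: [-3.4, -2.5, -0.7]
width: -0.2
```

```bash
python3 -c "
from pl import *
arc(1.29,5)"
```

```text
th 1.257 F [-3.387 -2.474 -0.651] Fn 3.5 P [622.166 180.247 314.146] clk 35.45 along 8.0 y -5.8 margin 0.57
-0.005 -0.005 -0.027 0.04 -0.04 0 0; -0.005 -0.006 -0.027 0.04 -0.04 0 0; -0.006 -0.006 -0.027 0.04 -0.04 0 0; -0.005 -0.005 -0.027 0.03 -0.04 -0.01 0; -0.006 -0.006 -0.028 0.04 -0.03 0 0
end [628.732 180.576 316.757] 0.034498969435102896
```

>>> step_arm(
  moves="-0.005 -0.005 -0.027 0.04 -0.04 0 0; -0.005 -0.006 -0.027 0.04 -0.04 0 0; -0.006 -0.006 -0.027 0.04 -0.04 0 0; 0 0 0 0 0 0 0",
)

```text
clock: 35.85
eef_pos: [626.5, 180.5, 315.9]
tool_rot: [-1.705, 0.797, 1.515]
force: [-2.3, -2.3, -0.7]
width: -0.1
```

```bash
python3 -c "
from pl import *
arc(1.31,5)"
```

```text
th 1.279 F [-2.289 -2.262 -0.687] Fn 2.4 P [626.466 180.465 315.857] clk 35.85 along 8.0 y -5.7 margin 0.55
-0.005 -0.005 -0.026 0.04 -0.04 0 0; -0.005 -0.005 -0.026 0.04 -0.04 0 0; -0.005 -0.005 -0.025 0.04 -0.04 0 0; -0.006 -0.005 -0.026 0.04 -0.04 -0.01 0; -0.005 -0.006 -0.025 0.03 -0.04 0 0
end [632.692 180.744 318.203] 0.03276584565934234
```

>>> step_arm(
  moves="-0.005 -0.005 -0.026 0.04 -0.04 0 0; -0.005 -0.005 -0.026 0.04 -0.04 0 0; -0.005 -0.005 -0.025 0.04 -0.04 0 0; 0 0 0 0 0 0 0",
)

```text
clock: 36.25
eef_pos: [631.0, 181.3, 317.3]
tool_rot: [-1.678, 0.797, 1.535]
force: [-1.6, -2.1, -0.1]
width: 0.2
```

```bash
python3 -c "
from pl import *
arc(1.33,5)"
```

```text
th 1.301 F [-1.587 -2.129 -0.061] Fn 1.7 P [630.983 181.28  317.332] clk 36.25 along 7.7 y -5.1 margin 0.53
-0.007 -0.003 -0.024 0.04 -0.04 0 0; -0.007 -0.004 -0.023 0.04 -0.04 0 0; -0.007 -0.003 -0.024 0.04 -0.04 0 0; -0.007 -0.004 -0.023 0.04 -0.04 0 0; -0.008 -0.003 -0.023 0.04 -0.04 0 0
end [636.729 180.871 319.57 ] 0.02747005588771818
```

>>> step_arm(
  moves="-0.007 -0.003 -0.024 0.04 -0.04 0 0; -0.007 -0.004 -0.023 0.04 -0.04 0 0; -0.007 -0.003 -0.024 0.04 -0.04 0 0; 0 0 0 0 0 0 0",
)

```text
clock: 36.65
eef_pos: [634.4, 181.4, 318.5]
tool_rot: [-1.649, 0.798, 1.556]
force: [0.9, -0.5, -0.3]
width: -0.2
```

```bash
python3 -c "
from pl import *
arc(1.345,4)
i=get_image('side')
uu,v=(proj(i,[660,110,230])[0]*5).astype(int)
im=cv2.resize(i['color'],None,fx=5,fy=5,interpolation=cv2.INTER_CUBIC)
cv2.imwrite('pics/m_side.png',im[v-280:v+280,uu-380:uu+380])
"
```

```text
th 1.318 F [ 0.9   -0.549 -0.279] Fn -0.9 P [634.418 181.373 318.52 ] clk 36.65 along 7.8 y -5.2 margin 0.5
-0.008 -0.004 -0.027 0.04 -0.04 0 0; -0.009 -0.004 -0.027 0.04 -0.04 0 0; -0.008 -0.004 -0.027 0.05 -0.04 0 0; -0.009 -0.005 -0.028 0.04 -0.04 0 0
end [639.803 181.018 320.569] 0.01725503092806741
```

View pics/m_side.png

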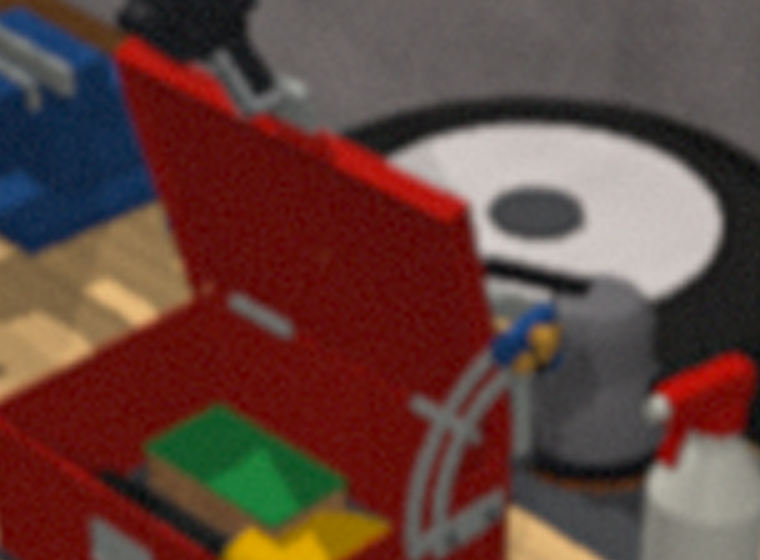

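The force has dropped to about zero. I'll check the lid angle independently by overlaying the model lid and pin.

```bash
python3 -c "
from pl import *
for nm in('side','top'):
    i=get_image(nm)
    k=5
    uu,v=(proj(i,[660,110,230])[0]*k).astype(int)
    im=cv2.resize(i['color'],None,fx=k,fy=k,interpolation=cv2.INTER_CUBIC)
    for th,col in((1.2,(255,255,0)),(1.32,(0,255,0)),(1.4,(255,0,255))):
        a=-np.cos(th)*ex+np.sin(th)*ez; m=np.sin(th)*ex+np.cos(th)*ez
        L=[HG+193*a+s*134*ey+4*m for s in(1,-1)]
        L=[HG+134*ey+4*m]+L+[HG-134*ey+4*m]
        cv2.polylines(im,[np.int32((proj(i,np.array(L))+.5)*k)],False,col,1)
        pin=np.array([HG+80*a-134*ey,HG+80*a-160*ey]);cv2.polylines(im,[np.int32((proj(i,pin)+.5)*k)],False,col,1)
        cv2.circle(im,tuple(int(x) for x in ((proj(i,tab(th))[0]+.5)*k)),4,col,1)
    cv2.imwrite(f'pics/n_{nm}.png',im[max(0,v-280):v+280,max(0,uu-380):uu+380])
"
```

```text
(no output)
```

View pics/n_side.png

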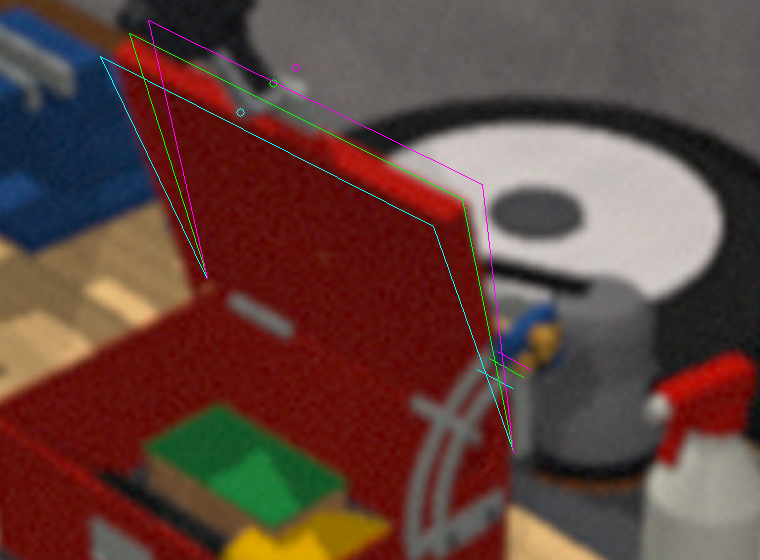

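View pics/n_top.png

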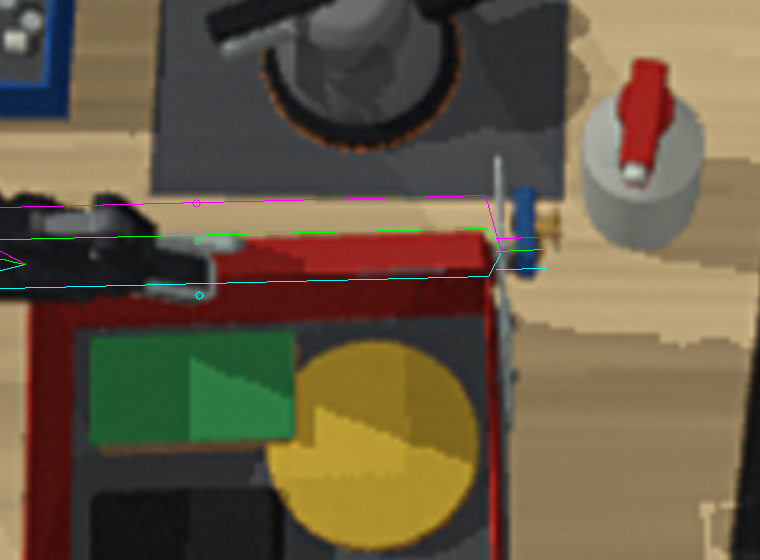

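The overlay matches a lid angle of about 1.32 rad in both views, with the pin at the catch. I'll take another force reading at rest.

>>> step_arm(
  moves="0 0 0 0 0 0 0; 0 0 0 0 0 0 0",
)

```text
clock: 37.0
eef_pos: [633.6, 180.8, 318.5]
tool_rot: [-1.647, 0.799, 1.556]
force: [0.5, -0.7, 0.6]
width: -0.1
```

>>> step_arm(
  moves="0 0 0 0 0 0 0",
)

```text
clock: 37.1
eef_pos: [633.5, 180.8, 318.4]
tool_rot: [-1.647, 0.799, 1.556]
force: [0.1, -0.2, 0.5]
width: 0.4
```

```bash
python3 -c "
from pl import *
arc(1.342,4)"
```

```text
th 1.314 F [ 0.078 -0.178  0.492] Fn -0.1 P [633.498 180.81  318.447] clk 37.1 along 8.0 y -5.7 margin 0.5
-0.006 -0.006 -0.029 0.04 -0.04 0 0; -0.006 -0.005 -0.029 0.03 -0.03 0 0; -0.006 -0.006 -0.029 0.04 -0.04 0 0; -0.007 -0.005 -0.028 0.03 -0.03 -0.01 0
end [639.168 180.956 320.36 ] 0.03132798420729803
```

>>> step_arm(
  moves="-0.006 -0.006 -0.029 0.04 -0.04 0 0; -0.006 -0.005 -0.029 0.03 -0.03 0 0; 0 0 0 0 0 0 0; 0 0 0 0 0 0 0",
)

```text
clock: 37.5
eef_pos: [636.6, 180.7, 319.4]
tool_rot: [-1.63, 0.8, 1.568]
force: [1.0, 0.1, 1.7]
width: 0.1
```

>>> step_arm(
  moves="-0.006 -0.006 -0.029 0.04 -0.04 0 0; -0.006 -0.005 -0.028 0.03 -0.03 0 0; 0 0 0 0 0 0 0; 0 0 0 0 0 0 0",
)

```text
clock: 37.9
eef_pos: [639.2, 180.9, 320.3]
tool_rot: [-1.613, 0.8, 1.58]
force: [0.6, -0.1, 0.9]
width: 0.3
```

```bash
cat > ov.py <<'E'
from pl import *
import sys
i=get_image('top');s=ctrl.read_state();print(th_of(s),s["force"])
k=8
uu,v=(proj(i,[660,150,280])[0]*k).astype(int)
im=cv2.resize(i['color'],None,fx=k,fy=k,interpolation=cv2.INTER_CUBIC)
for th,col in((1.3,(255,255,0)),(1.34,(0,255,0)),(1.38,(255,0,255))):
    a=-np.cos(th)*ex+np.sin(th)*ez; m=np.sin(th)*ex+np.cos(th)*ez
    L=[HG+193*a+s*134*ey+4*m for s in(1,-1)]
    cv2.polylines(im,[np.int32((proj(i,np.array(L))+.5)*k)],False,col,1)
cv2.imwrite(sys.argv[1],im[v-200:v+200,uu-350:uu+400])
E
python3 ov.py pics/o_top.png
```

```text
1.3418036270794544 [ 0.722  0.416 -0.542]
```

View pics/o_top.png

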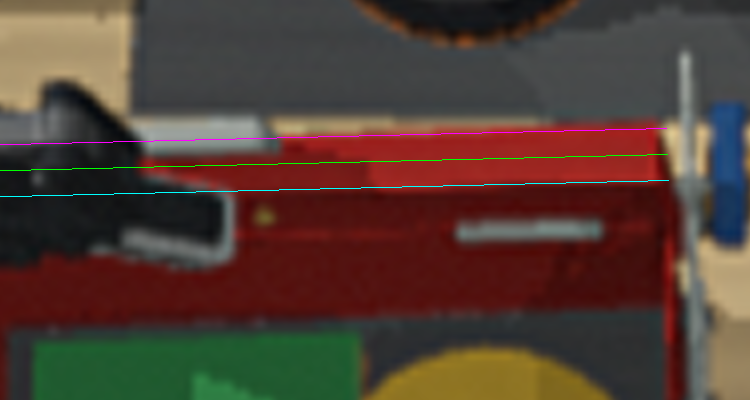

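The lid's rear edge is now at about 1.38 rad, ahead of the fingers at 1.34, and there is no force on them, so it has gone over. I'm backing off slowly in steps to check that it holds.

>>> step_arm(
  moves="0 0 0.04 0 0 0 0; 0 0 0.04 0 0 0 0; 0 0 0.04 0 0 0 0; 0 0 0 0 0 0 0; 0 0 0 0 0 0 0",
)

```text
clock: 38.45
eef_pos: [633.1, 180.8, 320.2]
tool_rot: [-1.613, 0.8, 1.581]
force: [0.4, -0.3, 0.4]
width: -0.1
```

```bash
python3 ov.py pics/p_top.png
```

```text
1.3132206212527642 [-0.489 -0.164 -0.215]
```

View pics/p_top.png

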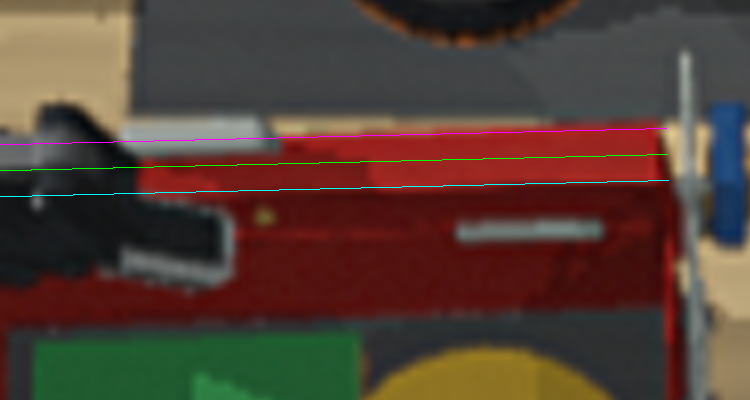

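The lid did not move; its edge is still at the 1.38 line. I'm withdrawing fully.

>>> step_arm(
  moves="0 0 0.06 0 0 0 0; 0 0 0.1 0 0 0 0; 0 0 0.2 0 0 0 0; 0 0 0.3 0 0 0 0; 0 -0.2 0.3 0 0 0 0; 0 -0.3 0.3 0 0 0 0; 0 -0.3 0.2 0 0 0 0; 0 -0.3 0.1 0 0 0 0; 0 -0.2 0 0 0 0 0; 0 -0.1 0 0 0 0 0; 0 0 0 0 0 0 0; 0 0 0 0 0 0 0",
)

```text
clock: 39.7
eef_pos: [552.0, 227.3, 366.3]
tool_rot: [-1.612, 0.801, 1.58]
force: [-0.7, 0.2, -0.2]
width: -0.0
```

```bash
python3 ov.py pics/q_top.png; python3 -c "
from h import *
from cell import ctrl,get_image,nets
s=ctrl.read_state();print(s['eef_pos'],s['force'],s['clock'],s['qd'])
for n in('side','top'):
    p=get_image(n);cv2.imwrite(f'pics/r_{n}.png',p['color'])
    for o in('tape_center','sanding_block','spray_bottle','spreader','green_tape','filler_tin','mixing_cup','brush','lid_tab'):
        print(n,o,[np.round(d['position']) for d in nets.place_of(p,o)][:3])
"
```

```text
0.9114680982747131 [ 0.421  0.375 -0.052]
[551.941 227.041 366.262] [ 0.421  0.375 -0.052] 39.75 [ 0.003 -0.001 -0.001  0.005 -0.     0.    -0.001]
side tape_center [array([ 588., -188.,   22.]), array([388., 320.,  16.]), array([371., 164.,  18.])]
side sanding_block [array([ 726., -206.,    2.])]
side spray_bottle [array([786., -28.,  -3.]), array([ 443., -465.,    2.]), array([ 574., -553.,    2.])]
side spreader [array([379.,  -6.,  -2.])]
side green_tape [array([ 440., -467.,    3.])]
side filler_tin [array([784., -29.,   1.]), array([444., 477.,  -2.]), array([667., 186., 330.])]
side mixing_cup [array([558., 538.,  -4.]), array([612., 185.,  -3.])]
side brush [array([ 572., -548.,    4.])]
side lid_tab [array([667., 191., 331.]), array([631.,  45., 120.])]
top tape_center [array([370., 166.,  16.]), array([390., 323.,  17.]), array([ 584., -192.,   24.])]
top sanding_block [array([ 722., -204.,    4.]), array([609., 187.,   1.])]
top spray_bottle [array([786., -24.,   4.])]
top spreader [array([375.,  -3.,   2.])]
top green_tape [array([ 438., -470.,   -3.])]
top filler_tin [array([442., 480.,   5.])]
top mixing_cup [array([560., 538.,  -0.]), array([611., 186.,   3.])]
top brush [array([ 567., -552.,   -1.])]
top lid_tab [array([669., 187., 331.])]
```

View pics/r_side.png

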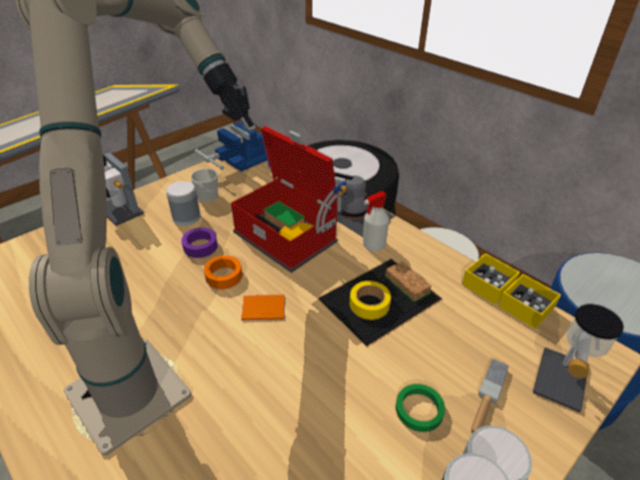

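View pics/q_top.png

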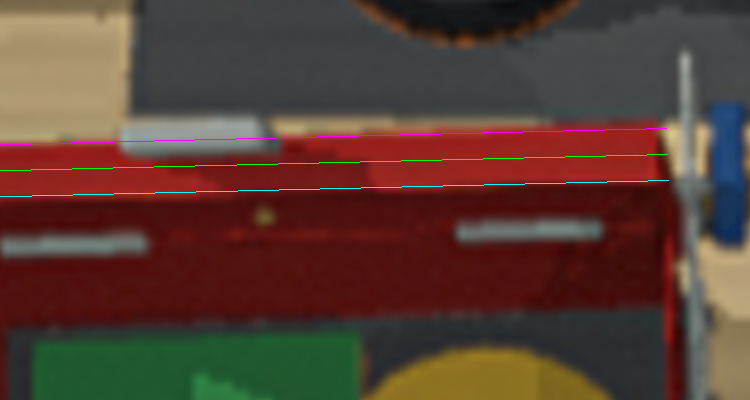

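The lid stands open on its own at about 1.38-1.40 rad, with the gripper at (240,105) clear of it. The tape lies flat on the mat at (370,300), and everything else is where it was. I'm handing the job in.

```bash
python3 -c "
from cell import ctrl
print(ctrl.finish_job())"
```

```text
the job is handed in; nothing more can be done
None
```

I moved the yellow tape to the mat and pushed the lid open past its catch. It was standing open by itself when I handed the job in, at about 40 s of the 72 s allowed.

- **Tape:** I gripped it by its wall, lifted it level and lowered it until it touched the mat (about 5 N), then let go. Its final position was about (586, -190), within about 5 mm of the mat spot.
- **Lid:** I pushed it up with the shut fingertips under the tab, coming from the front-left because the arm cannot reach it straight on. Pushing took about 2–4 N.
    - **Catch:** I felt it at about 1.23 rad, where the sideways-corrected push peaked at 3.5 N. The force was gone by about 1.32 rad.
    - **Going over:** I went on only to 1.34 rad, with no further force, and the lid had by then gone over to about 1.38 rad. It did not move when I backed off 6 mm, nor when I withdrew fully.
- **Other things:** my last position checks showed all of them within a few mm of where they started.

Three points to note:

- **First attempt at the lid:** my first tilted approach ran into the arm's joint limits. This was in free air, touching nothing, and I re-planned from there.
- **Gripping the tape:** closing the gripper pressed the tape on the lid with about 6.5 N, below the 18 N limit.
- **Force readings:** they scattered by about 1 N and I only took them at the end of each move, so the catch angle is known to only about 0.02 rad. I judged that the lid had gone over from both the force drop and the pictures.

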